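# Set the blank feed selector by counting clicks from its stop, then store it

### The job

Set the measuring machine's feed on the white feed box: turn the blank black round knob gently back (counter-clockwise seen from above) until it rests against its end stop, without forcing the stop, then turn it forward (clockwise) exactly four clicks. Only then press the push button on the same box fully down to store the setting and let it spring back up; leave the knob on its fourth click, let go of everything, and do not disturb the other things on the table.

Things in the scene. Friction and masses are not known exactly. Their poses are not given: they have to be found in the camera images.
- knob_centre (a point): Centre of the blank black round selector knob, on its upright axis, half-way up. Plain smooth cylinder, 40 mm diameter, 32 mm high, no pointer or mark. This point belongs to the fixed box and does not turn. Below it: knob foot (45 mm collar, 4 mm high) 16 mm, top of a fixed 60 mm aluminium ring 18 mm, box top 22 mm. Turning clockwise seen from above leads away from the end stop.
- knob_top (a point): Centre of the knob's top face (fixed point, does not turn). The knob has seven clicked positions; the first is at the end stop (zero clicks); it starts two to six clicks from it. Clicks are NOT evenly spaced (15 to 40 degrees each; stop to far stop under half a turn). At each the resisting torque rises to about 0.2 to 0.3 N m, then reverses as it snaps into the next position, where it stays.
- stop (a joint): How far an end stop is wound up, rad: 0 when the knob does not bear on it, negative when forced counter-clockwise against the first stop, positive at the far stop (just past the last click). Yields 1 rad per 5 N m (-0.1 is 0.5 N m) and springs back. The torque keeps rising against a stop. Forcing it past 0.12 either way (0.6 N m) damages it.
- feed (a joint): The setting passed on inside the box, a slide in m: 0 at the stop, growing with the clicks to only 0.000055 at the last; far finer than this reading's noise, so it cannot be used to find the position.
- store (a joint): Push button on the feed box, press depth in m: 0 up, 0.006 fully down; it springs back up; about 5 N holds it fully down. It counts as pressed beyond 0.0045.
- store_top (a point): Centre of the top face of the black round push button (26 mm in diameter), in a low grey housing on the top of the feed box; it is pressed straight down.
- feed_box: White bench box fixed to the table, 130 mm (x) by 250 mm (y) by 50 mm high; origin at the centre of its underside, z up. The knob stands at y = +55 mm and the button at y = -45 mm on its top (x = 0).
- ref_ball: Bystander: white 25 mm reference ball on a dark steel stand, 72 mm high in all, loose, standing behind the feed box (on its +x side); origin under the stand.
- block_case: Bystander: flat wooden case 60 by 100 by 26 mm, loose, behind the feed box; origin at the centre of its underside.
- stylus_holder: Bystander: small steel turned part 20 mm in diameter and 20 mm high, standing loose on the top of the feed box near its -y end, about 60 mm from the button's axis; origin at the centre of its underside.
- driver: Bystander: screwdriver 150 mm long with a grey handle, lying loose in front of the feed box (on its -x side).
- cleaner: Bystander: white plastic bottle 60 mm in diameter, 150 mm high, at the left of the table; origin at the centre of its underside.
- stylus: Bystander: slender steel probe stylus standing on its own 36 mm foot, 147 mm high, at the left of the table; origin at the centre of its underside.

How it is judged (in metres and radians):
On the way, in this order (a step that is already met when the one before it is completed fails the run):
1. the knob is turned back to its end stop (zero clicks) (value of joint feed below 3e-06 m), for 0.1 s.
2. the knob is on the fourth click from the stop (value of joint feed between 3e-05 and 3.64e-05 m), for 0.2 s.
3. the button is pressed down with the knob on the fourth click (all of step 2 and value of joint store above 0.0045 m), for 0.05 s.
At the end, for the whole second after the job is handed in: The knob rests on the fourth click from its end stop (within about 9 degrees), the button is up again (within 1.5 mm), and the bystanders are where they were (all of step 2 and value of joint store below 0.0015 m); the robot touches nothing.
It fails at once if the button is pressed (beyond 3 mm) while the knob is not on the fourth click (value of joint store above 0.003 m and not (value of joint feed between 3e-05 and 3.64e-05 m)).
It fails at once if an end stop is forced with more than 0.6 N m (value of joint stop below -0.12 rad or value of joint stop above 0.12 rad).
It fails at once if the button is pushed with more than 40 N (contact force between the arm and store above 40 N).
It fails at once if a loose bystander is moved by more than 20 mm (distance of any of ref_ball, block_case, stylus_holder, driver, cleaner, stylus from where it was at the start of the episode above 0.02 m).
It also fails if it takes over 72 s, if anything falls off the work surface, if the arm or the gripper's body presses on something with over 40 N, if the wrist force passes 120 N, or if a joint passes its speed limit or range.

### The arm

A 6-joint arm with a two-finger parallel gripper is mounted at the origin on the work surface. World frame = base frame: x ahead of the robot, y to its left, z up, the work surface at z = 0. Lengths are in m, angles in degrees, forces in N, time in s.
With the tool pointing down it reaches from about 0.375 to 0.9 m from the base axis. Payload 3.1 kg.
Tool frame: the origin (TCP) lies on the centre line of the jaws, within the pads' length; the fingertips stand finger_overhang ahead of it and the grasp point (between the pads) lies 5 mm behind it (finger_overhang is the distance from the TCP to the fingertips, in m); z points along the fingers, y is the line along which they close (so a half turn about z gives the same grasp; the last joint's range is limited). The gripper opens to 87 mm and grips with 3 to 60 N. Pads are 19 mm wide; open, the fingers measure 117 mm over their backs; the gripper's body (75 mm by 190 mm) begins 51 mm behind the grasp point.
Start: joints at [-82.191, 30.224, 82.088, -0, 67.689, -10.227], TCP at [0.194, -0.594, 0.237] pointing down, gripper open.
Joint ranges: [-176.69, 176.69], [-43.24, 126.21], [12.49, 139.97], [-82, 262], [0, 151.66], [-163.58, 163.58]. Speed limits (degrees/s): [159.86, 159.86, 180, 180, 180, 180].

### API

Orientations are given as a 3x3 rotation matrix whose columns are the frame's x, y, z axes.
In Python, from rig import read_state, capture, calibration, hand_in, finger_overhang gives the robot as it stands.
- The arm moves only by the tool send_rows, never from a script. Its argument "plan" is a list of rows, each a list of 5 numbers: the closure in counts, from 0 (fully open) to 255 (shut), then the shift along the tool's x, y, z in m, then the turn about the tool's z in rad. A call has 1 to 20 rows; each row shifts and turns the commanded pose from where the row before left it, along the tool's axes as they then stand; what a row does not reach is not made up. A row lasts 1/12 s, in which the tool goes at most 41.7 mm and 7.16 degrees, less where a joint would pass 70% of its speed; a pose out of reach is approached as far as the arm can. A call is refused whole if a number of a shift passes 0.0417 or a number of a turn 0.125, either way. A call with a gripper value outside its range is refused whole. The fingers move at their own pace and stop on an object; the grip force is fixed at half the most. Time passes only in rows, so rows that do not move let the fingers close. It gives the time, the measured TCP pose, the force, the opening and the grip force at its end, in the units of the state.
- read_state(): the state, without advancing time (a new reading comes with each control period).
- capture(name): name is "scene" or "top" or "wrist"; returns (picture, depth): 480x640x3 uint8, blue, green, red; 480x640 float32, m along the optical axis (not along the pixel's ray), 0 where there is no reading.
- calibration(name): a dict with "fx", "fy", "cx", "cy" (pixels), "xyz" and "rotation" of the camera in the world. Camera axes: x right, y down, z forward; pixel columns grow to the right and rows downward; lengths in m; the calibration is good to about 2 mm. A picture is of the moment at which its call begins: read the wrist's pose just before it. calibration takes no time and is no camera call; for the wrist camera it gives the pose at the moment of the call.
- hand_in(): hands the job in; it is judged then, once.
The state is a dict: "time_s": time; "joint_positions": joint angles; "qvel": joint speeds; "tau": joint torques, N m; "position": TCP position; "tcp_rot": TCP orientation; "force": force on the tool from outside, world axes, zero at the start; "moment": the same for the moment, N m; "opening": opening from 0.0 (shut) to 1.0 (fully open); "grasp_force": force on a finger pad.
Only numpy, scipy, OpenCV 4.12 (cv2) and the standard library are available. Lean on these libraries where they do the work, as an engineer would, in place of code of your own. Each camera call takes 0.05 s, during which the arm holds its last target. There are 200 camera calls.

## Working session

There is one attempt and no reset: what is moved stays moved. The work goes in short steps, Python scripts to look and compute and a tool call to move; the robot and the scene stay as the last step left them, time stands still between calls to the robot, and variables do not carry over. Pictures are saved under pics/ and viewed, at most 10 in all, crops included, and the job is handed in when it is done.

Besides the shell and the picture viewer there is one more tool, called after "Request:" in YAML: its name, and indented under it one key for each argument. send_rows: Moves the arm, as the interface text tells. Its arguments: {"type":"object","properties":{"plan":{"type":"array","items":{"type":"array","items":{"type":"number"}}}},"required":["plan"]}

```bash
mkdir -p pics
python3 - <<'E'
from rig import *
import cv2,json
print(finger_overhang if not callable(finger_overhang) else finger_overhang())
for n in("scene","top"):
    p,d=capture(n);c=calibration(n);cv2.imwrite(f"pics/{n}0.png",p)
    import numpy as np
    np.savez(f"pics/{n}0.npz",p=p,d=d)
    print(n,c)
s=read_state();print(s)
E
```

```text
0.014
scene {'fx': 477.0151455802121, 'fy': 477.0151455802121, 'cx': 318.3352034029532, 'cy': 239.76735595850093, 'xyz': array([ 1.08421504, -0.32698231,  0.6317813 ]), 'rotation': array([[ 0.71450097,  0.43130992, -0.55087215],
       [ 0.69958983, -0.43155403,  0.56950433],
       [ 0.00790177, -0.79229595, -0.6100858 ]])}
top {'fx': 479.0769007381866, 'fy': 479.0769007381866, 'cx': 324.2154520812752, 'cy': 242.2420729908572, 'xyz': array([0.39853646, 0.15006523, 0.9614671 ]), 'rotation': array([[ 2.69283871e-02, -9.75135193e-01,  2.19968672e-01],
       [-9.99637043e-01, -2.60916108e-02,  6.70897944e-03],
       [-8.02824999e-04, -2.20069495e-01, -9.75483866e-01]])}
{'time_s': 0.1, 'joint_positions': array([-8.21913067e+01,  3.02737040e+01,  8.21493292e+01,  4.67791738e-04,
        6.76887303e+01, -1.02281179e+01]), 'qvel': array([ 0.01094338, -0.1972448 , -0.1725021 ,  0.12201814,  0.04292219,
       -0.02819979]), 'tau': array([ 2.05399165e-04, -4.40984774e+01, -1.77151698e+01,  6.34193374e-02,
        5.33858815e-02, -4.93535845e-05]), 'position': array([ 0.19345201, -0.59364398,  0.23566719]), 'tcp_rot': array([[ 9.50858791e-01,  3.09624762e-01, -2.57542158e-04],
       [ 3.09624667e-01, -9.50856891e-01,  1.93357798e-03],
       [ 3.53797886e-04, -1.91830102e-03, -9.99998097e-01]]), 'force': array([0.37473304, 0.51535546, 0.46584139]), 'moment': array([ 0.02670076, -0.02350583, -0.03271991]), 'grasp_force': 0.0, 'opening': 1.0008278872884586}
```

View pics/top0.png

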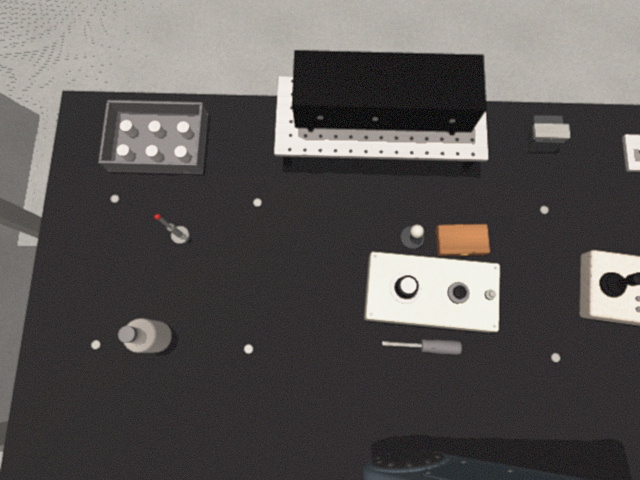

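View pics/scene0.png

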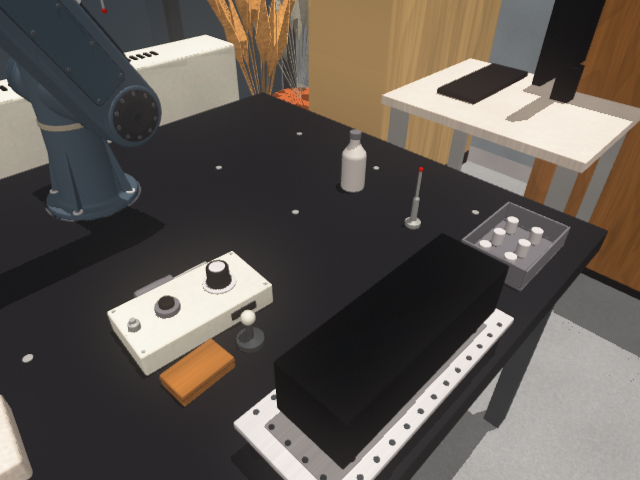

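The top view shows the feed box with corners near (372,253), (499,263), (497,330) and (366,320). The knob is at about (407,287), the button at (459,292) and the stylus holder at (490,295). The ball (415,235) and case (463,239) are behind the box, and the driver (425,347) is in front.

```bash
cat > h.py <<'E'
import numpy as np,cv2
from rig import *
def cloud(d,c):
    v,u=np.mgrid[:480,:640]
    return np.stack([(u-c["cx"])/c["fx"]*d,(v-c["cy"])/c["fy"]*d,d],-1)@c["rotation"].T+c["xyz"]
def ray(uv,z,c):
    r=c["rotation"]@np.array([(uv[0]-c["cx"])/c["fx"],(uv[1]-c["cy"])/c["fy"],1.])
    return c["xyz"]+r*(z-c["xyz"][2])/r[2]
E
python3 - <<'E'
from h import *
f=np.load("pics/top0.npz");p,d=f["p"],f["d"];c=calibration("top")
W=cloud(d,c)
roi=np.zeros((480,640),np.uint8);roi[245:340,355:510]=1
m=((p.min(2)>150)&(roi>0)&(W[...,2]>.035)).astype(np.uint8)
m=cv2.morphologyEx(m,cv2.MORPH_OPEN,np.ones((3,3)))
k=max(cv2.findContours(m,0,2)[0],key=cv2.contourArea)[:,0]
P=np.array([ray(q,.05,c)[:2] for q in k],np.float32)
print("rect",cv2.minAreaRect(P))
for n,lo,hi,box in(("knob",.08,.2,(270,310,385,430)),("btn",.056,.1,(275,310,440,475))):
    r=np.zeros((480,640),bool);r[box[0]:box[1],box[2]:box[3]]=1
    q=W[r&(W[...,2]>lo)&(d>0)];print(n,len(q),np.median(q,0),q.min(0),q.max(0))
for n,zz,box in (("ball",.03,(215,250,395,430)),("case",.015,(220,260,435,495)),("driver",.008,(335,360,375,470)),("holder",.058,(285,303,483,498))):
    r=np.zeros((480,640),bool);r[box[0]:box[1],box[2]:box[3]]=1
    q=W[r&(W[...,2]>zz)&(d>0)]
    if len(q):print(n,np.percentile(q,3,0),np.percentile(q,97,0))
E
```

```text
rect ((0.5150960683822632, -0.05361960828304291), (0.24927732348442078, 0.12929637730121613), 85.91346740722656)
knob 375 [0.51811875 0.00053672 0.08820841] [ 0.49929587 -0.01877373  0.08011931] [0.53812458 0.01983867 0.09185715]
btn 387 [ 0.51090098 -0.09738541  0.06315327] [ 0.49159217 -0.11958214  0.0564433 ] [ 0.53149386 -0.07919727  0.07536001]
ball [ 0.61738894 -0.03255518  0.05481923] [ 0.63718427 -0.01137136  0.07277207]
case [ 0.593951   -0.16900954  0.01970537] [ 0.6519856  -0.07390915  0.02916623]
driver [ 0.39977274 -0.10754852  0.01233893] [0.42309757 0.0279515  0.02714369]
holder [ 0.50093423 -0.16636493  0.0588816 ] [ 0.51773335 -0.15007514  0.07099895]
```

Request:
send_rows:
  plan:
    - [0,0.0274,-0.0258,0,0]
    - [0,0.0274,-0.0258,0,0]
    - [0,0.0274,-0.0258,0,0]
    - [0,0.0274,-0.0258,0,0]
    - [0,0.0274,-0.0258,0,0]
    - [0,0.0274,-0.0258,0,0]
    - [0,0.0274,-0.0258,0,0]
    - [0,0.0274,-0.0258,0,0]
    - [0,0.0274,-0.0258,0,0]
    - [0,0.0274,-0.0258,0,0]
    - [0,0.0274,-0.0258,0,0]
    - [0,0.0274,-0.0258,0,0]
    - [0,0.0274,-0.0258,0,0]
    - [0,0.0274,-0.0258,0,0]
    - [0,0.0274,-0.0258,0,0]
    - [0,0.0274,-0.0258,0,0]
    - [0,0.0274,-0.0258,0,0]
    - [0,0.0274,-0.0258,0,0]
    - [0,0,0,0,0]
    - [0,0,0,0,0]

```text
time_s: 1.77
position: [0.519, 0.0019, 0.2362]
tcp_rot: [[0.949, 0.314, -0.001], [0.314, -0.949, -0.0], [-0.001, -0.0, -1.0]]
force: [0.1, 0.5, -0.6]
opening: 1.0
grasp_force: 0.0
```

Run:
```python
from h import *
c=calibration("wrist");p,d=capture("wrist");cv2.imwrite("pics/w1.png",p);np.savez("pics/w1.npz",p=p,d=d,R=c["rotation"],t=c["xyz"])
s=read_state();print(s["time_s"],s["position"],s["tcp_rot"],s["joint_positions"],s["force"],s["moment"]);print(c)
W=cloud(d,c);np.save("pics/W1.npy",W)
q=W[(W[...,2]>.083)&(W[...,2]<.1)&(d>0)&(abs(W[...,0]-.519)<.03)&(abs(W[...,1])<.03)]
if len(q):print("knob",len(q),q.min(0),q.max(0),np.median(q,0))
q=W[(W[...,2]>.054)&(W[...,2]<.1)&(d>0)&(np.hypot(W[...,0]-.512,W[...,1]+.0985)<.03)]
if len(q):print("btn",len(q),q.min(0),q.max(0),np.histogram(q[:,2],10))
```

```text
1.8167 [0.51829394 0.00065688 0.23607003] [[ 9.50183001e-01  3.11689353e-01 -1.41860524e-03]
 [ 3.11689362e-01 -9.50184031e-01 -2.20578265e-04]
 [-1.41668794e-03 -2.32574443e-04 -9.99998969e-01]] [-1.22768114e+01  2.20999706e+01  9.72547960e+01 -3.39718493e-02
  6.07219718e+01  5.95787441e+01] [0.65575012 0.65249689 0.11054512] [-0.02525669 -0.01123429  0.02916146]
{'fx': 346.0480754738862, 'fy': 346.0480754738862, 'cx': 320.9708518637418, 'cy': 242.09776366287701, 'xyz': array([0.58383882, 0.02392713, 0.38412811]), 'rotation': array([[ 3.13573816e-01, -9.20298177e-01, -2.33928894e-01],
       [-9.49563335e-01, -3.04160076e-01, -7.62634964e-02],
       [-9.66673352e-04,  2.46044536e-01, -9.69258042e-01]])}
knob 1554 [ 0.50334066 -0.01766297  0.08320422] [0.5425482  0.02167928 0.09070227] [0.52354733 0.00236596 0.08820698]
btn 1230 [ 0.49507231 -0.11820917  0.05401005] [ 0.53650903 -0.07656703  0.07386259] (array([ 33,  24,  40, 337, 296,  20,  21,  39, 241, 179]), array([0.05401005, 0.0559953 , 0.05798056, 0.05996581, 0.06195107,
       0.06393632, 0.06592157, 0.06790683, 0.06989208, 0.07187733,
       0.07386259]))
```

View pics/w1.png

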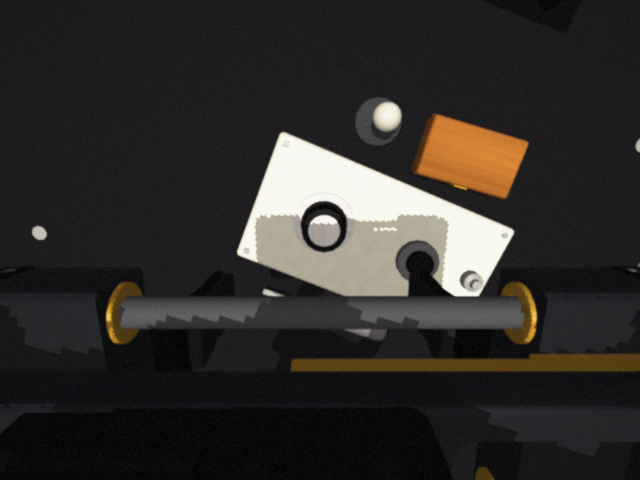

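The wrist view shows the knob at (324,228), the button at (418,260) and the stylus holder at (472,281). The space around the knob is clear, so I'll descend and grip.

Request:
send_rows:
  plan:
    - [0,0.002,0.0007,0.02,0]
    - [0,0,0,0.02,0]
    - [0,0,0,0.02,0]
    - [0,0,0,0.02,0]
    - [0,0,0,0.02,0]
    - [0,0,0,0.02,0]
    - [0,0,0,0.015,0]
    - [0,0,0,0.012,0]
    - [0,0,0,0.01,0]
    - [0,0,0,0.005,0]
    - [0,0,0,0,0]
    - [0,0,0,0,0]

```text
time_s: 2.82
position: [0.5208, -0.0006, 0.0747]
tcp_rot: [[0.951, 0.309, 0.0], [0.309, -0.951, -0.0], [-0.0, 0.0, -1.0]]
force: [-0.3, -0.3, 0.5]
opening: 1.0
grasp_force: 0.0
```

```bash
cat > r.py <<'E'
from h import *
s=read_state();x=s["tcp_rot"][:,0]
print("t%.2f"%s["time_s"],"p",(s["position"]*1e3).round(1),"psi %.2f q6 %.2f"%(np.degrees(np.arctan2(x[1],x[0])),s["joint_positions"][5]),"F",s["force"].round(1),"M",s["moment"].round(3),"t6 %.3f"%s["tau"][5],"open %.3f g %.1f"%(s["opening"],s["grasp_force"]))
E
python3 r.py; python3 r.py
```

```text
t2.82 p [520.8  -0.6  74.7] psi 17.98 q6 59.65 F [-0.3 -0.3  0.5] M [-0.022 -0.033  0.051] t6 -0.001 open 1.000 g 0.0
t2.82 p [520.8  -0.6  74.7] psi 17.98 q6 59.65 F [-0.3 -0.3  0.5] M [-0.022 -0.033  0.051] t6 -0.001 open 1.000 g 0.0
```

Request:
send_rows:
  plan:
    - [120,0,0,0,0]
    - [120,0,0,0,0]
    - [255,0,0,0,0]
    - [255,0,0,0,0]
    - [255,0,0,0,0]
    - [255,0,0,0,0]
    - [255,0,0,0,0]
    - [255,0,0,0,0]
    - [255,0,0,0,0]
    - [255,0,0,0,0]

```text
time_s: 3.65
position: [0.5208, 0.0002, 0.0746]
tcp_rot: [[0.951, 0.31, -0.0], [0.31, -0.951, 0.0], [-0.0, -0.0, -1.0]]
force: [-0.6, 1.1, 2.0]
opening: 0.456
grasp_force: 30.0
```

```bash
python3 r.py
```

```text
t3.65 p [5.208e+02 2.000e-01 7.460e+01] psi 18.03 q6 59.66 F [-0.6  1.1  2. ] M [ 0.13   0.005 -0.026] t6 -0.005 open 0.456 g 30.0
```

Request:
send_rows:
  plan:
    - [255,0,0,0,-0.05]
    - [255,0,0,0,0]

```text
time_s: 3.82
position: [0.5207, 0.0001, 0.0746]
tcp_rot: [[0.934, 0.357, -0.0], [0.357, -0.934, 0.0], [-0.0, -0.0, -1.0]]
force: [-0.8, 0.5, 1.5]
opening: 0.451
grasp_force: 30.0
```

```bash
python3 r.py
```

```text
t3.82 p [5.207e+02 1.000e-01 7.460e+01] psi 20.91 q6 56.76 F [-0.8  0.5  1.5] M [ 0.113  0.031 -0.119] t6 -0.410 open 0.451 g 30.0
```

Request:
send_rows:
  plan:
    - [255,0,0,0,-0.05]
    - [255,0,0,0,0]

```text
time_s: 3.98
position: [0.5208, 0.0001, 0.0746]
tcp_rot: [[0.915, 0.402, -0.0], [0.402, -0.915, 0.0], [0.0, -0.0, -1.0]]
force: [-0.8, 0.3, 1.9]
opening: 0.452
grasp_force: 30.0
```

```bash
python3 r.py
```

```text
t3.98 p [5.208e+02 1.000e-01 7.460e+01] psi 23.73 q6 53.95 F [-0.8  0.3  1.9] M [ 0.181  0.033 -0.115] t6 -0.374 open 0.452 g 30.0
```

Request:
send_rows:
  plan:
    - [255,0,0,0,-0.05]
    - [255,0,0,0,0]

```text
time_s: 4.15
position: [0.5208, 0.0001, 0.0746]
tcp_rot: [[0.894, 0.447, -0.0], [0.447, -0.894, 0.0], [0.0, -0.0, -1.0]]
force: [0.3, 2.2, 1.9]
opening: 0.455
grasp_force: 30.0
```

```bash
python3 r.py
```

```text
t4.15 p [5.208e+02 1.000e-01 7.460e+01] psi 26.58 q6 51.11 F [0.3 2.2 1.9] M [ 0.109  0.012 -0.104] t6 -0.343 open 0.455 g 30.0
```

Request:
send_rows:
  plan:
    - [255,0,0,0,-0.05]
    - [255,0,0,0,0]

```text
time_s: 4.32
position: [0.5208, 0.0001, 0.0746]
tcp_rot: [[0.871, 0.491, -0.0], [0.491, -0.871, 0.0], [0.0, -0.0, -1.0]]
force: [-1.2, 0.5, 1.0]
opening: 0.453
grasp_force: 30.0
```

```bash
python3 r.py
```

```text
t4.32 p [5.208e+02 1.000e-01 7.460e+01] psi 29.43 q6 48.27 F [-1.2  0.5  1. ] M [ 0.099  0.046 -0.13 ] t6 -0.309 open 0.453 g 30.0
```

Request:
send_rows:
  plan:
    - [255,0,0,0,-0.05]
    - [255,0,0,0,0]

```text
time_s: 4.48
position: [0.5209, 0.0, 0.0746]
tcp_rot: [[0.845, 0.534, 0.0], [0.534, -0.845, -0.0], [0.0, 0.0, -1.0]]
force: [-0.4, 1.7, 0.6]
opening: 0.455
grasp_force: 30.0
```

```bash
python3 r.py
```

```text
t4.48 p [520.9   0.   74.6] psi 32.29 q6 45.42 F [-0.4  1.7  0.6] M [0.11  0.039 0.016] t6 -0.256 open 0.455 g 30.0
```

Request:
send_rows:
  plan:
    - [255,0,0,0,-0.05]
    - [255,0,0,0,0]

```text
time_s: 4.65
position: [0.521, -0.0, 0.0746]
tcp_rot: [[0.818, 0.576, 0.0], [0.576, -0.818, -0.0], [0.0, 0.0, -1.0]]
force: [-0.1, 0.8, 1.5]
opening: 0.451
grasp_force: 30.0
```

```bash
python3 r.py
```

```text
t4.65 p [521.   -0.   74.6] psi 35.14 q6 42.57 F [-0.1  0.8  1.5] M [0.142 0.01  0.043] t6 -0.229 open 0.451 g 30.0
```

Request:
send_rows:
  plan:
    - [255,0,0,0,-0.05]
    - [255,0,0,0,0]

```text
time_s: 4.82
position: [0.521, -0.0001, 0.0746]
tcp_rot: [[0.788, 0.616, 0.0], [0.616, -0.788, -0.0], [0.0, 0.0, -1.0]]
force: [0.2, 1.0, 0.5]
opening: 0.452
grasp_force: 30.0
```

```bash
python3 r.py
```

```text
t4.82 p [ 5.21e+02 -1.00e-01  7.46e+01] psi 38.00 q6 39.71 F [0.2 1.  0.5] M [ 0.08  -0.038  0.012] t6 -0.199 open 0.452 g 30.0
```

Request:
send_rows:
  plan:
    - [255,0,0,0,-0.05]
    - [255,0,0,0,0]

```text
time_s: 4.98
position: [0.521, -0.0001, 0.0746]
tcp_rot: [[0.756, 0.654, 0.0], [0.654, -0.756, -0.0], [0.0, 0.0, -1.0]]
force: [0.4, 0.9, 1.7]
opening: 0.451
grasp_force: 30.0
```

```bash
python3 r.py
```

```text
t4.98 p [ 5.21e+02 -1.00e-01  7.46e+01] psi 40.86 q6 36.84 F [0.4 0.9 1.7] M [ 0.061 -0.045  0.065] t6 -0.164 open 0.451 g 30.0
```

Request:
send_rows:
  plan:
    - [255,0,0,0,-0.05]
    - [255,0,0,0,0]

```text
time_s: 5.15
position: [0.5211, -0.0001, 0.0746]
tcp_rot: [[0.723, 0.691, 0.0], [0.691, -0.723, -0.0], [0.0, 0.001, -1.0]]
force: [1.7, 0.8, 1.7]
opening: 0.453
grasp_force: 30.0
```

```bash
python3 r.py
```

```text
t5.15 p [ 5.211e+02 -1.000e-01  7.460e+01] psi 43.72 q6 33.98 F [1.7 0.8 1.7] M [ 0.086 -0.103  0.147] t6 -0.123 open 0.453 g 30.0
```

Request:
send_rows:
  plan:
    - [255,0,0,0,-0.05]
    - [255,0,0,0,0]

```text
time_s: 5.32
position: [0.5211, -0.0001, 0.0746]
tcp_rot: [[0.687, 0.726, 0.001], [0.726, -0.687, -0.0], [0.0, 0.001, -1.0]]
force: [0.6, 0.2, 1.2]
opening: 0.455
grasp_force: 30.0
```

```bash
python3 r.py
```

```text
t5.32 p [ 5.211e+02 -1.000e-01  7.460e+01] psi 46.59 q6 31.12 F [0.6 0.2 1.2] M [ 0.076 -0.129  0.173] t6 -0.081 open 0.455 g 30.0
```

Request:
send_rows:
  plan:
    - [255,0,0,0,-0.04]
    - [255,0,0,0,0]

```text
time_s: 5.48
position: [0.5211, -0.0002, 0.0746]
tcp_rot: [[0.658, 0.753, 0.001], [0.753, -0.658, -0.0], [0.0, 0.001, -1.0]]
force: [0.5, 1.3, 0.5]
opening: 0.454
grasp_force: 30.0
```

```bash
python3 r.py
```

```text
t5.48 p [ 5.211e+02 -2.000e-01  7.460e+01] psi 48.84 q6 28.85 F [0.5 1.3 0.5] M [ 0.043 -0.113  0.148] t6 -0.071 open 0.454 g 30.0
```

Request:
send_rows:
  plan:
    - [255,0,0,0,-0.05]
    - [255,0,0,0,0]

```text
time_s: 5.65
position: [0.521, -0.0002, 0.0746]
tcp_rot: [[0.62, 0.784, 0.0], [0.784, -0.62, -0.0], [0.0, 0.0, -1.0]]
force: [0.9, -0.2, 1.1]
opening: 0.449
grasp_force: 30.0
```

```bash
python3 r.py
```

```text
t5.65 p [ 5.21e+02 -2.00e-01  7.46e+01] psi 51.67 q6 26.01 F [ 0.9 -0.2  1.1] M [-0.092 -0.105 -0.074] t6 -0.363 open 0.449 g 30.0
```

Request:
send_rows:
  plan:
    - [255,0,0,0,-0.05]
    - [255,0,0,0,0]

```text
time_s: 5.82
position: [0.521, -0.0002, 0.0746]
tcp_rot: [[0.58, 0.814, 0.0], [0.814, -0.58, -0.0], [0.0, 0.0, -1.0]]
force: [-0.2, -0.7, 0.8]
opening: 0.452
grasp_force: 30.0
```

```bash
python3 r.py
```

```text
t5.82 p [ 5.21e+02 -2.00e-01  7.46e+01] psi 54.53 q6 23.14 F [-0.2 -0.7  0.8] M [-0.142 -0.167 -0.205] t6 -0.408 open 0.452 g 30.0
```

Request:
send_rows:
  plan:
    - [255,0,0,0,-0.05]
    - [255,0,0,0,0]

```text
time_s: 5.98
position: [0.5211, -0.0002, 0.0746]
tcp_rot: [[0.538, 0.843, 0.001], [0.843, -0.538, -0.0], [0.0, 0.001, -1.0]]
force: [0.4, -0.1, 1.2]
opening: 0.449
grasp_force: 30.0
```

```bash
python3 r.py
```

```text
t5.98 p [ 5.211e+02 -2.000e-01  7.460e+01] psi 57.42 q6 20.26 F [ 0.4 -0.1  1.2] M [-0.164 -0.167 -0.113] t6 -0.369 open 0.449 g 30.0
```

Request:
send_rows:
  plan:
    - [255,0,0,0,-0.05]
    - [255,0,0,0,0]

```text
time_s: 6.15
position: [0.5212, -0.0002, 0.0746]
tcp_rot: [[0.495, 0.869, 0.001], [0.869, -0.495, -0.0], [0.0, 0.001, -1.0]]
force: [1.0, -0.4, 0.9]
opening: 0.45
grasp_force: 30.0
```

```bash
python3 r.py
```

```text
t6.15 p [ 5.212e+02 -2.000e-01  7.460e+01] psi 60.30 q6 17.39 F [ 1.  -0.4  0.9] M [-0.131 -0.206 -0.049] t6 -0.326 open 0.450 g 30.0
```

Request:
send_rows:
  plan:
    - [255,0,0,0,-0.05]
    - [255,0,0,0,0]

```text
time_s: 6.32
position: [0.5212, -0.0002, 0.0746]
tcp_rot: [[0.451, 0.892, 0.001], [0.892, -0.451, -0.0], [0.0, 0.001, -1.0]]
force: [0.8, -0.3, 1.1]
opening: 0.452
grasp_force: 30.0
```

```bash
python3 r.py
```

```text
t6.32 p [ 5.212e+02 -2.000e-01  7.460e+01] psi 63.18 q6 14.52 F [ 0.8 -0.3  1.1] M [-0.201 -0.236 -0.046] t6 -0.279 open 0.452 g 30.0
```

Request:
send_rows:
  plan:
    - [255,0,0,0,-0.05]
    - [255,0,0,0,0]

```text
time_s: 6.48
position: [0.5213, -0.0002, 0.0746]
tcp_rot: [[0.406, 0.914, 0.001], [0.914, -0.406, -0.0], [0.0, 0.001, -1.0]]
force: [2.0, -0.3, 0.1]
opening: 0.455
grasp_force: 30.0
```

```bash
python3 r.py
```

```text
t6.48 p [ 5.213e+02 -2.000e-01  7.460e+01] psi 66.05 q6 11.65 F [ 2.  -0.3  0.1] M [-0.288 -0.27   0.024] t6 -0.257 open 0.455 g 30.0
```

Request:
send_rows:
  plan:
    - [255,0,0,0,-0.05]
    - [255,0,0,0,0]

```text
time_s: 6.65
position: [0.5213, -0.0002, 0.0746]
tcp_rot: [[0.36, 0.933, 0.001], [0.933, -0.36, -0.0], [-0.0, 0.001, -1.0]]
force: [1.2, -0.1, 0.3]
opening: 0.452
grasp_force: 30.0
```

```bash
python3 r.py
```

```text
t6.65 p [ 5.213e+02 -2.000e-01  7.460e+01] psi 68.92 q6 8.78 F [ 1.2 -0.1  0.3] M [-0.241 -0.382  0.009] t6 -0.202 open 0.452 g 30.0
```

Request:
send_rows:
  plan:
    - [255,0,0,0,-0.05]
    - [255,0,0,0,0]

```text
time_s: 6.82
position: [0.5214, -0.0002, 0.0746]
tcp_rot: [[0.313, 0.95, 0.001], [0.95, -0.313, -0.0], [-0.0, 0.001, -1.0]]
force: [2.0, -0.7, -0.7]
opening: 0.456
grasp_force: 30.0
```

```bash
python3 r.py
```

```text
t6.82 p [ 5.214e+02 -2.000e-01  7.460e+01] psi 71.79 q6 5.92 F [ 2.  -0.7 -0.7] M [-0.224 -0.402  0.1  ] t6 -0.164 open 0.456 g 30.0
```

Request:
send_rows:
  plan:
    - [255,0,0,0,-0.035]
    - [255,0,0,0,0]

```text
time_s: 6.98
position: [0.5214, -0.0002, 0.0746]
tcp_rot: [[0.279, 0.96, 0.001], [0.96, -0.279, -0.0], [-0.0, 0.001, -1.0]]
force: [0.9, -0.7, -0.1]
opening: 0.449
grasp_force: 30.0
```

```bash
python3 r.py
```

```text
t6.98 p [ 5.214e+02 -2.000e-01  7.460e+01] psi 73.78 q6 3.93 F [ 0.9 -0.7 -0.1] M [-0.293 -0.424  0.11 ] t6 -0.078 open 0.449 g 30.0
```

Request:
send_rows:
  plan:
    - [255,0,0,0,-0.035]
    - [255,0,0,0,0]

```text
time_s: 7.15
position: [0.5214, -0.0002, 0.0746]
tcp_rot: [[0.245, 0.969, 0.001], [0.969, -0.245, -0.0], [-0.0, 0.001, -1.0]]
force: [2.5, -1.6, -0.2]
opening: 0.452
grasp_force: 30.0
```

```bash
python3 r.py
```

```text
t7.15 p [ 5.214e+02 -2.000e-01  7.460e+01] psi 75.80 q6 1.90 F [ 2.5 -1.6 -0.2] M [-0.284 -0.437  0.077] t6 -0.047 open 0.452 g 30.0
```

Request:
send_rows:
  plan:
    - [255,0,0,0,-0.035]
    - [255,0,0,0,0]

```text
time_s: 7.32
position: [0.5214, -0.0002, 0.0746]
tcp_rot: [[0.211, 0.977, 0.001], [0.977, -0.211, -0.0], [-0.0, 0.001, -1.0]]
force: [3.2, -1.5, -1.3]
opening: 0.449
grasp_force: 30.0
```

```bash
python3 r.py
```

```text
t7.32 p [ 5.214e+02 -2.000e-01  7.460e+01] psi 77.82 q6 -0.11 F [ 3.2 -1.5 -1.3] M [-0.228 -0.552  0.154] t6 -0.006 open 0.449 g 30.0
```

Request:
send_rows:
  plan:
    - [255,0,0,0,-0.035]
    - [255,0,0,0,0]

```text
time_s: 7.48
position: [0.5215, -0.0002, 0.0746]
tcp_rot: [[0.177, 0.984, 0.001], [0.984, -0.177, -0.0], [-0.0, 0.001, -1.0]]
force: [3.6, -1.2, -0.7]
opening: 0.451
grasp_force: 30.0
```

```bash
python3 r.py
```

```text
t7.48 p [ 5.215e+02 -2.000e-01  7.460e+01] psi 79.81 q6 -2.12 F [ 3.6 -1.2 -0.7] M [-0.273 -0.613  0.097] t6 -0.031 open 0.451 g 30.0
```

Request:
send_rows:
  plan:
    - [255,0,0,0,-0.03]
    - [255,0,0,0,0]

```text
time_s: 7.65
position: [0.5214, -0.0002, 0.0746]
tcp_rot: [[0.148, 0.989, 0.001], [0.989, -0.148, -0.0], [-0.0, 0.001, -1.0]]
force: [2.6, -1.5, 0.2]
opening: 0.451
grasp_force: 30.0
```

```bash
python3 r.py
```

```text
t7.65 p [ 5.214e+02 -2.000e-01  7.460e+01] psi 81.49 q6 -3.81 F [ 2.6 -1.5  0.2] M [-0.333 -0.666  0.024] t6 -0.155 open 0.451 g 30.0
```

Request:
send_rows:
  plan:
    - [255,0,0,0,-0.02]
    - [255,0,0,0,0]

```text
time_s: 7.82
position: [0.5213, -0.0002, 0.0746]
tcp_rot: [[0.127, 0.992, 0.001], [0.992, -0.127, -0.0], [0.0, 0.001, -1.0]]
force: [1.9, -1.9, -2.0]
opening: 0.446
grasp_force: 30.0
```

```bash
python3 r.py
```

```text
t7.82 p [ 5.213e+02 -2.000e-01  7.460e+01] psi 82.70 q6 -5.03 F [ 1.9 -1.9 -2. ] M [-0.376 -0.696 -0.143] t6 -0.208 open 0.446 g 30.0
```

Request:
send_rows:
  plan:
    - [255,0,0,0,-0.02]
    - [255,0,0,0,0]

```text
time_s: 7.98
position: [0.5213, -0.0002, 0.0746]
tcp_rot: [[0.106, 0.994, 0.001], [0.994, -0.106, -0.0], [0.0, 0.001, -1.0]]
force: [4.9, -1.3, -1.4]
opening: 0.451
grasp_force: 30.0
```

```bash
python3 r.py
```

```text
t7.98 p [ 5.213e+02 -2.000e-01  7.460e+01] psi 83.91 q6 -6.24 F [ 4.9 -1.3 -1.4] M [-0.376 -0.789 -0.222] t6 -0.292 open 0.451 g 30.0
```

Request:
send_rows:
  plan:
    - [255,0,0,0,-0.02]
    - [255,0,0,0,0]

```text
time_s: 8.15
position: [0.5213, -0.0002, 0.0746]
tcp_rot: [[0.085, 0.996, 0.001], [0.996, -0.085, -0.0], [-0.0, 0.001, -1.0]]
force: [3.7, -2.1, -1.3]
opening: 0.454
grasp_force: 30.0
```

```bash
python3 r.py
```

```text
t8.15 p [ 5.213e+02 -2.000e-01  7.460e+01] psi 85.11 q6 -7.42 F [ 3.7 -2.1 -1.3] M [-0.404 -0.872 -0.167] t6 -0.267 open 0.454 g 30.0
```

Request:
send_rows:
  plan:
    - [255,0,0,0,-0.035]
    - [255,0,0,0,0]

```text
time_s: 8.32
position: [0.5213, -0.0002, 0.0746]
tcp_rot: [[0.05, 0.999, 0.001], [0.999, -0.05, -0.0], [-0.0, 0.001, -1.0]]
force: [4.0, -1.8, -1.3]
opening: 0.454
grasp_force: 30.0
```

```bash
python3 r.py
```

```text
t8.32 p [ 5.213e+02 -2.000e-01  7.460e+01] psi 87.12 q6 -9.42 F [ 4.  -1.8 -1.3] M [-0.402 -0.909 -0.08 ] t6 -0.305 open 0.454 g 30.0
```

Request:
send_rows:
  plan:
    - [255,0,0,0,-0.035]
    - [255,0,0,0,0]

```text
time_s: 8.48
position: [0.5214, -0.0001, 0.0746]
tcp_rot: [[0.016, 1.0, 0.001], [1.0, -0.016, -0.0], [-0.0, 0.001, -1.0]]
force: [2.9, -2.7, -1.6]
opening: 0.454
grasp_force: 30.0
```

```bash
python3 r.py
```

```text
t8.48 p [ 5.214e+02 -1.000e-01  7.460e+01] psi 89.09 q6 -11.39 F [ 2.9 -2.7 -1.6] M [-0.397 -0.99  -0.119] t6 -0.283 open 0.454 g 30.0
```

Request:
send_rows:
  plan:
    - [255,0,0,0,-0.05]
    - [255,0,0,0,0]

```text
time_s: 8.65
position: [0.5214, -0.0001, 0.0746]
tcp_rot: [[-0.034, 0.999, 0.001], [0.999, 0.034, -0.0], [-0.0, 0.001, -1.0]]
force: [4.7, -3.3, -1.2]
opening: 0.45
grasp_force: 30.0
```

```bash
python3 r.py
```

```text
t8.65 p [ 5.214e+02 -1.000e-01  7.460e+01] psi 91.95 q6 -14.25 F [ 4.7 -3.3 -1.2] M [-0.371 -1.067 -0.055] t6 -0.311 open 0.450 g 30.0
```

Request:
send_rows:
  plan:
    - [255,0,0,0,-0.05]
    - [255,0,0,0,0]

```text
time_s: 8.82
position: [0.5214, -0.0001, 0.0746]
tcp_rot: [[-0.084, 0.996, 0.001], [0.996, 0.084, -0.0], [-0.0, 0.001, -1.0]]
force: [4.0, -1.8, -2.0]
opening: 0.449
grasp_force: 30.0
```

```bash
python3 r.py
```

```text
t8.82 p [ 5.214e+02 -1.000e-01  7.460e+01] psi 94.80 q6 -17.10 F [ 4.  -1.8 -2. ] M [-0.373 -0.993 -0.027] t6 -0.252 open 0.449 g 30.0
```

Request:
send_rows:
  plan:
    - [255,0,0,0,-0.035]
    - [255,0,0,0,0]

```text
time_s: 8.98
position: [0.5215, -0.0001, 0.0746]
tcp_rot: [[-0.118, 0.993, 0.001], [0.993, 0.118, -0.0], [-0.001, 0.001, -1.0]]
force: [4.8, -1.5, -1.7]
opening: 0.454
grasp_force: 30.0
```

```bash
python3 r.py
```

```text
t8.98 p [ 5.215e+02 -1.000e-01  7.460e+01] psi 96.79 q6 -19.09 F [ 4.8 -1.5 -1.7] M [-0.35  -1.06   0.005] t6 -0.157 open 0.454 g 30.0
```

Request:
send_rows:
  plan:
    - [255,0,0,0,-0.035]
    - [255,0,0,0,0]

```text
time_s: 9.15
position: [0.5215, -0.0001, 0.0746]
tcp_rot: [[-0.153, 0.988, 0.001], [0.988, 0.153, -0.0], [-0.001, 0.001, -1.0]]
force: [5.0, -1.2, -1.8]
opening: 0.453
grasp_force: 30.0
```

```bash
python3 r.py
```

```text
t9.15 p [ 5.215e+02 -1.000e-01  7.460e+01] psi 98.81 q6 -21.10 F [ 5.  -1.2 -1.8] M [-0.362 -1.058  0.039] t6 -0.113 open 0.453 g 30.0
```

Request:
send_rows:
  plan:
    - [255,0,0,0,-0.035]
    - [255,0,0,0,0]

```text
time_s: 9.32
position: [0.5216, -0.0001, 0.0746]
tcp_rot: [[-0.188, 0.982, 0.002], [0.982, 0.188, -0.0], [-0.001, 0.001, -1.0]]
force: [5.3, -1.8, -1.9]
opening: 0.451
grasp_force: 30.0
```

```bash
python3 r.py
```

```text
t9.32 p [ 5.216e+02 -1.000e-01  7.460e+01] psi 100.82 q6 -23.11 F [ 5.3 -1.8 -1.9] M [-0.347 -1.043  0.069] t6 -0.070 open 0.451 g 30.0
```

Request:
send_rows:
  plan:
    - [255,0,0,0,-0.035]
    - [255,0,0,0,0]

```text
time_s: 9.48
position: [0.5216, -0.0001, 0.0746]
tcp_rot: [[-0.222, 0.975, 0.002], [0.975, 0.222, -0.001], [-0.001, 0.001, -1.0]]
force: [5.3, -0.9, -1.7]
opening: 0.454
grasp_force: 30.0
```

```bash
python3 r.py
```

```text
t9.48 p [ 5.216e+02 -1.000e-01  7.460e+01] psi 102.84 q6 -25.12 F [ 5.3 -0.9 -1.7] M [-0.415 -1.075  0.129] t6 -0.045 open 0.454 g 30.0
```

Request:
send_rows:
  plan:
    - [255,0,0,0,-0.035]
    - [255,0,0,0,0]

```text
time_s: 9.65
position: [0.5217, -0.0001, 0.0746]
tcp_rot: [[-0.256, 0.967, 0.002], [0.967, 0.256, -0.001], [-0.001, 0.002, -1.0]]
force: [4.9, -0.7, -2.4]
opening: 0.454
grasp_force: 30.0
```

```bash
python3 r.py
```

```text
t9.65 p [ 5.217e+02 -1.000e-01  7.460e+01] psi 104.86 q6 -27.13 F [ 4.9 -0.7 -2.4] M [-0.27  -1.089  0.155] t6 0.003 open 0.454 g 30.0
```

Request:
send_rows:
  plan:
    - [255,0,0,0,-0.03]
    - [255,0,0,0,0]

```text
time_s: 9.82
position: [0.5217, -0.0001, 0.0746]
tcp_rot: [[-0.285, 0.958, 0.002], [0.958, 0.285, -0.001], [-0.001, 0.001, -1.0]]
force: [5.2, -1.4, -1.6]
opening: 0.451
grasp_force: 30.0
```

```bash
python3 r.py
```

```text
t9.82 p [ 5.217e+02 -1.000e-01  7.460e+01] psi 106.57 q6 -28.85 F [ 5.2 -1.4 -1.6] M [-0.281 -1.096  0.177] t6 0.041 open 0.451 g 30.0
```

Request:
send_rows:
  plan:
    - [255,0,0,0,-0.03]
    - [255,0,0,0,0]

```text
time_s: 9.98
position: [0.5217, -0.0001, 0.0746]
tcp_rot: [[-0.314, 0.95, 0.002], [0.95, 0.314, -0.001], [-0.001, 0.002, -1.0]]
force: [5.3, -1.8, -1.3]
opening: 0.456
grasp_force: 30.0
```

```bash
python3 r.py
```

```text
t9.98 p [ 5.217e+02 -1.000e-01  7.460e+01] psi 108.28 q6 -30.56 F [ 5.3 -1.8 -1.3] M [-0.287 -1.064  0.129] t6 -0.006 open 0.456 g 30.0
```

Request:
send_rows:
  plan:
    - [255,0,0,0,-0.03]
    - [255,0,0,0,0]

```text
time_s: 10.15
position: [0.5216, -0.0001, 0.0746]
tcp_rot: [[-0.341, 0.94, 0.002], [0.94, 0.341, -0.0], [-0.001, 0.001, -1.0]]
force: [4.7, -2.6, -2.0]
opening: 0.449
grasp_force: 30.0
```

```bash
python3 r.py
```

```text
t10.15 p [ 5.216e+02 -1.000e-01  7.460e+01] psi 109.94 q6 -32.24 F [ 4.7 -2.6 -2. ] M [-0.3   -1.095 -0.054] t6 -0.166 open 0.449 g 30.0
```

Request:
send_rows:
  plan:
    - [255,0,0,0,-0.02]
    - [255,0,0,0,0]

```text
time_s: 10.32
position: [0.5216, -0.0, 0.0747]
tcp_rot: [[-0.359, 0.933, 0.002], [0.933, 0.359, -0.0], [-0.001, 0.001, -1.0]]
force: [5.4, -1.4, -1.3]
opening: 0.451
grasp_force: 30.0
```

```bash
python3 r.py
```

```text
t10.32 p [521.6  -0.   74.7] psi 111.03 q6 -33.35 F [ 5.4 -1.4 -1.3] M [-0.34  -1.161 -0.139] t6 -0.238 open 0.451 g 30.0
```

Request:
send_rows:
  plan:
    - [255,0,0,0,-0.02]
    - [255,0,0,0,0]

```text
time_s: 10.48
position: [0.5215, -0.0, 0.0746]
tcp_rot: [[-0.377, 0.926, 0.001], [0.926, 0.377, 0.0], [-0.001, 0.001, -1.0]]
force: [4.2, -1.0, -1.7]
opening: 0.454
grasp_force: 30.0
```

```bash
python3 r.py
```

```text
t10.48 p [521.5  -0.   74.6] psi 112.16 q6 -34.49 F [ 4.2 -1.  -1.7] M [-0.313 -1.097 -0.222] t6 -0.309 open 0.454 g 30.0
```

Request:
send_rows:
  plan:
    - [255,0,0,0,-0.02]
    - [255,0,0,0,0]

```text
time_s: 10.65
position: [0.5216, -0.0, 0.0746]
tcp_rot: [[-0.396, 0.918, 0.002], [0.918, 0.396, 0.0], [-0.001, 0.001, -1.0]]
force: [4.5, -2.0, -0.9]
opening: 0.451
grasp_force: 30.0
```

```bash
python3 r.py
```

```text
t10.65 p [521.6  -0.   74.6] psi 113.31 q6 -35.64 F [ 4.5 -2.  -0.9] M [-0.335 -1.078 -0.18 ] t6 -0.272 open 0.451 g 30.0
```

Request:
send_rows:
  plan:
    - [255,0,0,0,-0.03]
    - [255,0,0,0,0]

```text
time_s: 10.82
position: [0.5216, -0.0, 0.0746]
tcp_rot: [[-0.424, 0.906, 0.002], [0.906, 0.424, -0.0], [-0.001, 0.001, -1.0]]
force: [5.0, -1.1, -2.2]
opening: 0.453
grasp_force: 30.0
```

```bash
python3 r.py
```

```text
t10.82 p [521.6  -0.   74.6] psi 115.06 q6 -37.38 F [ 5.  -1.1 -2.2] M [-0.266 -1.112 -0.157] t6 -0.289 open 0.453 g 30.0
```

Request:
send_rows:
  plan:
    - [255,0,0,0,-0.035]
    - [255,0,0,0,0]

```text
time_s: 10.98
position: [0.5216, -0.0, 0.0746]
tcp_rot: [[-0.455, 0.89, 0.002], [0.89, 0.455, -0.0], [-0.001, 0.001, -1.0]]
force: [4.4, -2.0, -1.4]
opening: 0.455
grasp_force: 30.0
```

```bash
python3 r.py
```

```text
t10.98 p [521.6  -0.   74.6] psi 117.08 q6 -39.40 F [ 4.4 -2.  -1.4] M [-0.313 -1.153 -0.124] t6 -0.273 open 0.455 g 30.0
```

Request:
send_rows:
  plan:
    - [255,0,0,0,-0.035]
    - [255,0,0,0,0]

```text
time_s: 11.15
position: [0.5217, -0.0001, 0.0746]
tcp_rot: [[-0.486, 0.874, 0.002], [0.874, 0.486, -0.0], [-0.001, 0.002, -1.0]]
force: [5.3, -1.4, -2.2]
opening: 0.452
grasp_force: 30.0
```

```bash
python3 r.py
```

```text
t11.15 p [ 5.217e+02 -1.000e-01  7.460e+01] psi 119.10 q6 -41.42 F [ 5.3 -1.4 -2.2] M [-0.221 -1.206 -0.09 ] t6 -0.215 open 0.452 g 30.0
```

Request:
send_rows:
  plan:
    - [255,0,0,0,-0.035]
    - [255,0,0,0,0]

```text
time_s: 11.32
position: [0.5217, -0.0, 0.0746]
tcp_rot: [[-0.517, 0.856, 0.002], [0.856, 0.517, -0.0], [-0.001, 0.001, -1.0]]
force: [5.3, -0.6, -2.1]
opening: 0.45
grasp_force: 30.0
```

```bash
python3 r.py
```

```text
t11.32 p [521.7  -0.   74.6] psi 121.12 q6 -43.43 F [ 5.3 -0.6 -2.1] M [-0.212 -1.103 -0.05 ] t6 -0.197 open 0.450 g 30.0
```

Request:
send_rows:
  plan:
    - [255,0,0,0,-0.035]
    - [255,0,0,0,-0.035]
    - [255,0,0,0,0]

```text
time_s: 11.57
position: [0.5218, -0.0, 0.0746]
tcp_rot: [[-0.576, 0.818, 0.002], [0.818, 0.576, -0.0], [-0.001, 0.001, -1.0]]
force: [5.1, -1.7, -1.6]
opening: 0.448
grasp_force: 30.0
```

```bash
python3 r.py
```

```text
t11.57 p [521.8  -0.   74.6] psi 125.16 q6 -47.46 F [ 5.1 -1.7 -1.6] M [-0.219 -1.123  0.028] t6 -0.123 open 0.448 g 30.0
```

Request:
send_rows:
  plan:
    - [255,0,0,0,-0.035]
    - [255,0,0,0,0]

```text
time_s: 11.73
position: [0.5218, -0.0, 0.0746]
tcp_rot: [[-0.604, 0.797, 0.002], [0.797, 0.604, -0.0], [-0.002, 0.001, -1.0]]
force: [6.2, -1.5, -2.4]
opening: 0.451
grasp_force: 30.0
```

```bash
python3 r.py
```

```text
t11.73 p [521.8  -0.   74.6] psi 127.18 q6 -49.47 F [ 6.2 -1.5 -2.4] M [-0.199 -1.15   0.124] t6 -0.066 open 0.451 g 30.0
```

Request:
send_rows:
  plan:
    - [255,0,0,0,-0.035]
    - [255,0,0,0,0]

```text
time_s: 11.9
position: [0.5219, -0.0001, 0.0747]
tcp_rot: [[-0.632, 0.775, 0.002], [0.775, 0.632, -0.0], [-0.002, 0.001, -1.0]]
force: [5.3, -0.9, -2.6]
opening: 0.451
grasp_force: 30.0
```

```bash
python3 r.py
```

```text
t11.90 p [ 5.219e+02 -1.000e-01  7.470e+01] psi 129.19 q6 -51.48 F [ 5.3 -0.9 -2.6] M [-0.171 -1.132  0.15 ] t6 -0.025 open 0.451 g 30.0
```

Request:
send_rows:
  plan:
    - [255,0,0,0,-0.035]
    - [255,0,0,0,0]

```text
time_s: 12.07
position: [0.5219, -0.0, 0.0746]
tcp_rot: [[-0.659, 0.752, 0.002], [0.752, 0.659, -0.0], [-0.002, 0.001, -1.0]]
force: [5.6, -0.5, -2.8]
opening: 0.453
grasp_force: 30.0
```

```bash
python3 r.py
```

```text
t12.07 p [521.9  -0.   74.6] psi 131.21 q6 -53.50 F [ 5.6 -0.5 -2.8] M [-0.188 -1.125  0.25 ] t6 0.041 open 0.453 g 30.0
```

Request:
send_rows:
  plan:
    - [255,0,0,0,-0.03]
    - [255,0,0,0,0]

```text
time_s: 12.23
position: [0.522, -0.0, 0.0746]
tcp_rot: [[-0.681, 0.732, 0.002], [0.732, 0.681, -0.0], [-0.002, 0.001, -1.0]]
force: [6.2, -0.9, -2.3]
opening: 0.453
grasp_force: 30.0
```

```bash
python3 r.py
```

```text
t12.23 p [522.   -0.   74.6] psi 132.92 q6 -55.20 F [ 6.2 -0.9 -2.3] M [-0.171 -1.155  0.141] t6 0.030 open 0.453 g 30.0
```

Request:
send_rows:
  plan:
    - [255,0,0,0,-0.03]
    - [255,0,0,0,0]

```text
time_s: 12.4
position: [0.5219, 0.0, 0.0747]
tcp_rot: [[-0.702, 0.712, 0.002], [0.712, 0.702, -0.0], [-0.002, 0.001, -1.0]]
force: [5.9, -0.7, -3.8]
opening: 0.453
grasp_force: 30.0
```

```bash
python3 r.py
```

```text
t12.40 p [521.9   0.   74.7] psi 134.58 q6 -56.89 F [ 5.9 -0.7 -3.8] M [-0.203 -1.162  0.025] t6 -0.128 open 0.453 g 30.0
```

Request:
send_rows:
  plan:
    - [255,0,0,0,-0.02]
    - [255,0,0,0,0]

```text
time_s: 12.57
position: [0.5218, 0.0001, 0.0747]
tcp_rot: [[-0.715, 0.699, 0.002], [0.699, 0.715, 0.0], [-0.001, 0.001, -1.0]]
force: [6.7, -1.5, -2.7]
opening: 0.452
grasp_force: 30.0
```

```bash
python3 r.py
```

```text
t12.57 p [5.218e+02 1.000e-01 7.470e+01] psi 135.67 q6 -57.99 F [ 6.7 -1.5 -2.7] M [-0.189 -1.114 -0.157] t6 -0.206 open 0.452 g 30.0
```

Request:
send_rows:
  plan:
    - [255,0,0,0,-0.02]
    - [255,0,0,0,0]

```text
time_s: 12.73
position: [0.5217, 0.0001, 0.0747]
tcp_rot: [[-0.729, 0.685, 0.002], [0.685, 0.729, 0.0], [-0.001, 0.001, -1.0]]
force: [4.5, -1.6, -1.4]
opening: 0.45
grasp_force: 30.0
```

```bash
python3 r.py
```

```text
t12.73 p [5.217e+02 1.000e-01 7.470e+01] psi 136.78 q6 -59.12 F [ 4.5 -1.6 -1.4] M [-0.177 -1.153 -0.202] t6 -0.296 open 0.450 g 30.0
```

Request:
send_rows:
  plan:
    - [255,0,0,0,-0.02]
    - [255,0,0,0,0]

```text
time_s: 12.9
position: [0.5217, 0.0001, 0.0746]
tcp_rot: [[-0.742, 0.67, 0.002], [0.67, 0.742, 0.0], [-0.001, 0.001, -1.0]]
force: [5.6, -0.4, -2.2]
opening: 0.451
grasp_force: 30.0
```

```bash
python3 r.py
```

```text
t12.90 p [5.217e+02 1.000e-01 7.460e+01] psi 137.93 q6 -60.27 F [ 5.6 -0.4 -2.2] M [-0.165 -1.124 -0.195] t6 -0.299 open 0.451 g 30.0
```

Request:
send_rows:
  plan:
    - [255,0,0,0,-0.025]
    - [255,0,0,0,0]

```text
time_s: 13.07
position: [0.5218, 0.0001, 0.0746]
tcp_rot: [[-0.759, 0.651, 0.002], [0.651, 0.759, 0.0], [-0.001, 0.001, -1.0]]
force: [5.3, -1.0, -1.8]
opening: 0.451
grasp_force: 30.0
```

```bash
python3 r.py
```

```text
t13.07 p [5.218e+02 1.000e-01 7.460e+01] psi 139.38 q6 -61.72 F [ 5.3 -1.  -1.8] M [-0.123 -1.147 -0.128] t6 -0.287 open 0.451 g 30.0
```

Request:
send_rows:
  plan:
    - [255,0,0,0,-0.025]
    - [255,0,0,0,0]

```text
time_s: 13.23
position: [0.5218, 0.0001, 0.0746]
tcp_rot: [[-0.775, 0.632, 0.002], [0.632, 0.775, 0.0], [-0.002, 0.001, -1.0]]
force: [5.7, -0.7, -1.9]
opening: 0.452
grasp_force: 30.0
```

```bash
python3 r.py
```

```text
t13.23 p [5.218e+02 1.000e-01 7.460e+01] psi 140.83 q6 -63.16 F [ 5.7 -0.7 -1.9] M [-0.172 -1.197 -0.116] t6 -0.241 open 0.452 g 30.0
```

Request:
send_rows:
  plan:
    - [255,0,0,0,-0.035]
    - [255,0,0,0,0]

```text
time_s: 13.4
position: [0.5219, 0.0001, 0.0746]
tcp_rot: [[-0.797, 0.604, 0.002], [0.604, 0.797, 0.0], [-0.002, 0.001, -1.0]]
force: [6.2, 0.0, -2.4]
opening: 0.454
grasp_force: 30.0
```

```bash
python3 r.py
```

```text
t13.40 p [5.219e+02 1.000e-01 7.460e+01] psi 142.87 q6 -65.19 F [ 6.2  0.  -2.4] M [-0.127 -1.166 -0.053] t6 -0.227 open 0.454 g 30.0
```

Request:
send_rows:
  plan:
    - [255,0,0,0,-0.035]
    - [255,0,0,0,0]

```text
time_s: 13.57
position: [0.5219, 0.0001, 0.0746]
tcp_rot: [[-0.818, 0.575, 0.002], [0.575, 0.818, -0.0], [-0.002, 0.001, -1.0]]
force: [5.4, -0.5, -2.1]
opening: 0.454
grasp_force: 30.0
```

```bash
python3 r.py
```

```text
t13.57 p [5.219e+02 1.000e-01 7.460e+01] psi 144.89 q6 -67.21 F [ 5.4 -0.5 -2.1] M [-0.116 -1.133 -0.016] t6 -0.180 open 0.454 g 30.0
```

Request:
send_rows:
  plan:
    - [255,0,0,0,-0.035]
    - [255,0,0,0,0]

```text
time_s: 13.73
position: [0.522, 0.0001, 0.0746]
tcp_rot: [[-0.838, 0.546, 0.002], [0.546, 0.838, -0.0], [-0.002, 0.001, -1.0]]
force: [6.3, 0.9, -2.2]
opening: 0.453
grasp_force: 30.0
```

```bash
python3 r.py
```

```text
t13.73 p [5.22e+02 1.00e-01 7.46e+01] psi 146.91 q6 -69.22 F [ 6.3  0.9 -2.2] M [-0.089 -1.158 -0.002] t6 -0.137 open 0.453 g 30.0
```

Request:
send_rows:
  plan:
    - [255,0,0,0,-0.035]
    - [255,0,0,0,0]

```text
time_s: 13.9
position: [0.522, 0.0001, 0.0746]
tcp_rot: [[-0.857, 0.516, 0.002], [0.516, 0.857, -0.0], [-0.002, 0.001, -1.0]]
force: [6.4, -0.7, -2.7]
opening: 0.449
grasp_force: 30.0
```

```bash
python3 r.py
```

```text
t13.90 p [5.22e+02 1.00e-01 7.46e+01] psi 148.93 q6 -71.24 F [ 6.4 -0.7 -2.7] M [-0.082 -1.216  0.003] t6 -0.097 open 0.449 g 30.0
```

Request:
send_rows:
  plan:
    - [255,0,0,0,-0.035]
    - [255,0,0,0,0]

```text
time_s: 14.07
position: [0.5221, 0.0001, 0.0747]
tcp_rot: [[-0.874, 0.486, 0.003], [0.486, 0.874, -0.0], [-0.002, 0.001, -1.0]]
force: [7.1, 0.3, -2.5]
opening: 0.453
grasp_force: 30.0
```

```bash
python3 r.py
```

```text
t14.07 p [5.221e+02 1.000e-01 7.470e+01] psi 150.95 q6 -73.25 F [ 7.1  0.3 -2.5] M [-0.04  -1.156  0.143] t6 -0.031 open 0.453 g 30.0
```

Request:
send_rows:
  plan:
    - [255,0,0,0,-0.035]
    - [255,0,0,0,0]

```text
time_s: 14.23
position: [0.5221, 0.0001, 0.0746]
tcp_rot: [[-0.891, 0.454, 0.003], [0.454, 0.891, -0.0], [-0.003, 0.001, -1.0]]
force: [6.8, 0.1, -3.2]
opening: 0.452
grasp_force: 30.0
```

```bash
python3 r.py
```

```text
t14.23 p [5.221e+02 1.000e-01 7.460e+01] psi 152.98 q6 -75.27 F [ 6.8  0.1 -3.2] M [ 0.008 -1.216  0.187] t6 0.034 open 0.452 g 30.0
```

Request:
send_rows:
  plan:
    - [255,0,0,0,-0.035]
    - [255,0,0,0,0]

```text
time_s: 14.4
position: [0.5222, 0.0001, 0.0747]
tcp_rot: [[-0.906, 0.423, 0.003], [0.423, 0.906, -0.0], [-0.003, 0.001, -1.0]]
force: [7.3, -0.2, -2.0]
opening: 0.453
grasp_force: 30.0
```

```bash
python3 r.py
```

```text
t14.40 p [5.222e+02 1.000e-01 7.470e+01] psi 154.98 q6 -77.27 F [ 7.3 -0.2 -2. ] M [-0.018 -1.262  0.203] t6 0.029 open 0.453 g 30.0
```

Request:
send_rows:
  plan:
    - [255,0,0,0,-0.025]
    - [255,0,0,0,0]

```text
time_s: 14.57
position: [0.5221, 0.0002, 0.0746]
tcp_rot: [[-0.916, 0.401, 0.003], [0.401, 0.916, 0.0], [-0.002, 0.001, -1.0]]
force: [6.4, -0.5, -2.4]
opening: 0.451
grasp_force: 30.0
```

```bash
python3 r.py
```

```text
t14.57 p [5.221e+02 2.000e-01 7.460e+01] psi 156.34 q6 -78.66 F [ 6.4 -0.5 -2.4] M [-0.049 -1.263  0.041] t6 -0.078 open 0.451 g 30.0
```

Position 5 is at about 157. I'll use fine steps here.

Request:
send_rows:
  plan:
    - [255,0,0,0,-0.02]
    - [255,0,0,0,0]

```text
time_s: 14.73
position: [0.5219, 0.0002, 0.0747]
tcp_rot: [[-0.924, 0.384, 0.002], [0.384, 0.924, 0.0], [-0.002, 0.001, -1.0]]
force: [5.9, -0.7, -1.9]
opening: 0.456
grasp_force: 30.0
```

```bash
python3 r.py
```

```text
t14.73 p [5.219e+02 2.000e-01 7.470e+01] psi 157.45 q6 -79.77 F [ 5.9 -0.7 -1.9] M [-0.02  -1.256 -0.091] t6 -0.174 open 0.456 g 30.0
```

Request:
send_rows:
  plan:
    - [255,0,0,0,-0.02]
    - [255,0,0,0,0]

```text
time_s: 14.9
position: [0.5218, 0.0003, 0.0746]
tcp_rot: [[-0.931, 0.366, 0.002], [0.366, 0.931, 0.0], [-0.002, 0.001, -1.0]]
force: [5.8, -0.2, -1.2]
opening: 0.452
grasp_force: 30.0
```

```bash
python3 r.py
```

```text
t14.90 p [5.218e+02 3.000e-01 7.460e+01] psi 158.56 q6 -80.90 F [ 5.8 -0.2 -1.2] M [-0.096 -1.179 -0.154] t6 -0.286 open 0.452 g 30.0
```

Request:
send_rows:
  plan:
    - [255,0,0,0,-0.02]
    - [255,0,0,0,0]

```text
time_s: 15.07
position: [0.5218, 0.0002, 0.0746]
tcp_rot: [[-0.938, 0.347, 0.002], [0.347, 0.938, 0.0], [-0.002, 0.001, -1.0]]
force: [5.0, -0.8, -1.4]
opening: 0.453
grasp_force: 30.0
```

```bash
python3 r.py
```

```text
t15.07 p [5.218e+02 2.000e-01 7.460e+01] psi 159.69 q6 -82.04 F [ 5.  -0.8 -1.4] M [-0.04  -1.141 -0.218] t6 -0.318 open 0.453 g 30.0
```

Request:
send_rows:
  plan:
    - [255,0,0,0,-0.02]
    - [255,0,0,0,0]

```text
time_s: 15.23
position: [0.5219, 0.0003, 0.0747]
tcp_rot: [[-0.945, 0.328, 0.002], [0.328, 0.945, 0.0], [-0.002, 0.001, -1.0]]
force: [4.8, 0.4, -2.2]
opening: 0.451
grasp_force: 30.0
```

```bash
python3 r.py
```

```text
t15.23 p [5.219e+02 3.000e-01 7.470e+01] psi 160.85 q6 -83.19 F [ 4.8  0.4 -2.2] M [-0.044 -1.194 -0.182] t6 -0.277 open 0.451 g 30.0
```

Request:
send_rows:
  plan:
    - [255,0,0,0,-0.015]
    - [255,0,0,0,0]

```text
time_s: 15.4
position: [0.5219, 0.0003, 0.0747]
tcp_rot: [[-0.949, 0.314, 0.002], [0.314, 0.949, 0.0], [-0.002, 0.001, -1.0]]
force: [6.0, 0.3, -2.3]
opening: 0.449
grasp_force: 30.0
```

```bash
python3 r.py
```

```text
t15.40 p [5.219e+02 3.000e-01 7.470e+01] psi 161.71 q6 -84.05 F [ 6.   0.3 -2.3] M [ 0.036 -1.164 -0.15 ] t6 -0.219 open 0.449 g 30.0
```

Request:
send_rows:
  plan:
    - [255,0,0,0,-0.035]
    - [255,0,0,0,0]

```text
time_s: 15.57
position: [0.522, 0.0003, 0.0746]
tcp_rot: [[-0.96, 0.279, 0.002], [0.279, 0.96, 0.0], [-0.002, 0.001, -1.0]]
force: [5.4, 0.1, -2.0]
opening: 0.453
grasp_force: 30.0
```

```bash
python3 r.py
```

```text
t15.57 p [5.22e+02 3.00e-01 7.46e+01] psi 163.77 q6 -86.10 F [ 5.4  0.1 -2. ] M [-0.006 -1.229 -0.072] t6 -0.250 open 0.453 g 30.0
```

Request:
send_rows:
  plan:
    - [255,0,0,0,-0.035]
    - [255,0,0,0,0]

```text
time_s: 15.73
position: [0.522, 0.0003, 0.0746]
tcp_rot: [[-0.969, 0.245, 0.002], [0.245, 0.969, 0.0], [-0.002, 0.001, -1.0]]
force: [6.1, 0.1, -1.9]
opening: 0.449
grasp_force: 30.0
```

```bash
python3 r.py
```

```text
t15.73 p [5.22e+02 3.00e-01 7.46e+01] psi 165.79 q6 -88.12 F [ 6.1  0.1 -1.9] M [ 0.042 -1.258 -0.029] t6 -0.184 open 0.449 g 30.0
```

Request:
send_rows:
  plan:
    - [255,0,0,0,-0.035]
    - [255,0,0,0,0]

```text
time_s: 15.9
position: [0.522, 0.0003, 0.0746]
tcp_rot: [[-0.977, 0.211, 0.003], [0.211, 0.977, 0.0], [-0.002, 0.001, -1.0]]
force: [6.6, 1.5, -2.4]
opening: 0.452
grasp_force: 30.0
```

```bash
python3 r.py
```

```text
t15.90 p [5.22e+02 3.00e-01 7.46e+01] psi 167.81 q6 -90.13 F [ 6.6  1.5 -2.4] M [ 0.034 -1.223  0.031] t6 -0.145 open 0.452 g 30.0
```

Request:
send_rows:
  plan:
    - [255,0,0,0,-0.035]
    - [255,0,0,0,0]

```text
time_s: 16.07
position: [0.5221, 0.0003, 0.0747]
tcp_rot: [[-0.984, 0.176, 0.003], [0.176, 0.984, 0.0], [-0.003, 0.001, -1.0]]
force: [6.0, 0.5, -2.7]
opening: 0.455
grasp_force: 30.0
```

```bash
python3 r.py
```

```text
t16.07 p [5.221e+02 3.000e-01 7.470e+01] psi 169.83 q6 -92.15 F [ 6.   0.5 -2.7] M [ 0.066 -1.268  0.11 ] t6 -0.084 open 0.455 g 30.0
```

Request:
send_rows:
  plan:
    - [255,0,0,0,-0.035]
    - [255,0,0,0,0]

```text
time_s: 16.23
position: [0.5222, 0.0003, 0.0746]
tcp_rot: [[-0.99, 0.142, 0.003], [0.142, 0.99, 0.0], [-0.003, 0.0, -1.0]]
force: [6.0, 0.7, -3.1]
opening: 0.454
grasp_force: 30.0
```

```bash
python3 r.py
```

```text
t16.23 p [5.222e+02 3.000e-01 7.460e+01] psi 171.86 q6 -94.17 F [ 6.   0.7 -3.1] M [ 0.052 -1.248  0.167] t6 -0.023 open 0.454 g 30.0
```

Request:
send_rows:
  plan:
    - [255,0,0,0,-0.035]
    - [255,0,0,0,0]

```text
time_s: 16.4
position: [0.5222, 0.0003, 0.0746]
tcp_rot: [[-0.994, 0.106, 0.003], [0.106, 0.994, -0.0], [-0.003, 0.0, -1.0]]
force: [6.6, 1.0, -1.9]
opening: 0.453
grasp_force: 30.0
```

```bash
python3 r.py
```

```text
t16.40 p [5.222e+02 3.000e-01 7.460e+01] psi 173.89 q6 -96.19 F [ 6.6  1.  -1.9] M [ 0.157 -1.27   0.213] t6 0.079 open 0.453 g 30.0
```

Request:
send_rows:
  plan:
    - [255,0,0,0,-0.025]
    - [255,0,0,0,0]

```text
time_s: 16.57
position: [0.5222, 0.0004, 0.0747]
tcp_rot: [[-0.997, 0.082, 0.003], [0.082, 0.997, 0.0], [-0.003, 0.0, -1.0]]
force: [7.1, 0.6, -3.6]
opening: 0.452
grasp_force: 30.0
```

```bash
python3 r.py
```

```text
t16.57 p [5.222e+02 4.000e-01 7.470e+01] psi 175.29 q6 -97.59 F [ 7.1  0.6 -3.6] M [ 0.173 -1.215  0.178] t6 0.068 open 0.452 g 30.0
```

Request:
send_rows:
  plan:
    - [255,0,0,0,-0.02]
    - [255,0,0,0,0]

```text
time_s: 16.73
position: [0.5221, 0.0004, 0.0746]
tcp_rot: [[-0.998, 0.063, 0.003], [0.063, 0.998, 0.0], [-0.003, 0.0, -1.0]]
force: [6.0, 2.0, -2.3]
opening: 0.453
grasp_force: 30.0
```

```bash
python3 r.py
```

```text
t16.73 p [5.221e+02 4.000e-01 7.460e+01] psi 176.39 q6 -98.70 F [ 6.   2.  -2.3] M [ 0.153 -1.265  0.08 ] t6 -0.038 open 0.453 g 30.0
```

Request:
send_rows:
  plan:
    - [255,0,0,0,-0.02]
    - [255,0,0,0,0]

```text
time_s: 16.9
position: [0.522, 0.0004, 0.0747]
tcp_rot: [[-0.999, 0.044, 0.003], [0.044, 0.999, 0.0], [-0.003, 0.001, -1.0]]
force: [6.6, 1.4, -2.8]
opening: 0.45
grasp_force: 30.0
```

```bash
python3 r.py
```

```text
t16.90 p [5.22e+02 4.00e-01 7.47e+01] psi 177.49 q6 -99.83 F [ 6.6  1.4 -2.8] M [ 0.049 -1.209 -0.113] t6 -0.160 open 0.450 g 30.0
```

Request:
send_rows:
  plan:
    - [255,0,0,0,-0.02]
    - [255,0,0,0,0]

```text
time_s: 17.07
position: [0.5219, 0.0004, 0.0746]
tcp_rot: [[-1.0, 0.025, 0.002], [0.025, 1.0, 0.001], [-0.002, 0.001, -1.0]]
force: [5.6, 1.0, -1.9]
opening: 0.453
grasp_force: 30.0
```

```bash
python3 r.py
```

```text
t17.07 p [5.219e+02 4.000e-01 7.460e+01] psi 178.59 q6 -100.94 F [ 5.6  1.  -1.9] M [ 0.089 -1.188 -0.23 ] t6 -0.322 open 0.453 g 30.0
```

Request:
send_rows:
  plan:
    - [255,0,0,0,-0.02]
    - [255,0,0,0,0]

```text
time_s: 17.23
position: [0.5219, 0.0004, 0.0747]
tcp_rot: [[-1.0, 0.005, 0.002], [0.005, 1.0, 0.001], [-0.002, 0.001, -1.0]]
force: [6.8, 0.6, -2.6]
opening: 0.449
grasp_force: 30.0
```

```bash
python3 r.py
```

```text
t17.23 p [5.219e+02 4.000e-01 7.470e+01] psi 179.69 q6 -102.06 F [ 6.8  0.6 -2.6] M [-0.013 -1.244 -0.329] t6 -0.472 open 0.449 g 30.0
```

Torque keeps rising past earlier peaks (Mz -0.33, t6 -0.47). This is also the sixth snap, so it is the end stop at psi ≈ 177. Clicks 1 to 4 were at about 157, 135, 109.5 and 82. Now I'll relax and go forward, sampling as I go.

Request:
send_rows:
  plan:
    - [255,0,0,0,0.045]
    - [255,0,0,0,0]
    - [255,0,0,0,0]
    - [255,0,0,0,0]

```text
time_s: 17.57
position: [0.522, 0.0004, 0.0746]
tcp_rot: [[-0.999, 0.049, 0.003], [0.049, 0.999, 0.0], [-0.002, 0.0, -1.0]]
force: [7.0, 1.5, -1.8]
opening: 0.454
grasp_force: 30.0
```

```bash
python3 r.py
```

```text
t17.57 p [5.22e+02 4.00e-01 7.46e+01] psi 177.19 q6 -99.51 F [ 7.   1.5 -1.8] M [ 0.128 -1.249 -0.063] t6 -0.029 open 0.454 g 30.0
```

Request:
send_rows:
  plan:
    - [255,0,0,0,0.04]
    - [255,0,0,0,0.04]
    - [255,0,0,0,0]

```text
time_s: 17.82
position: [0.5222, 0.0004, 0.0747]
tcp_rot: [[-0.992, 0.129, 0.003], [0.129, 0.992, -0.0], [-0.003, 0.0, -1.0]]
force: [6.5, -0.0, -3.3]
opening: 0.447
grasp_force: 30.0
```

```bash
python3 r.py
```

```text
t17.82 p [5.222e+02 4.000e-01 7.470e+01] psi 172.60 q6 -94.89 F [ 6.5 -0.  -3.3] M [ 0.13  -1.307  0.105] t6 0.360 open 0.447 g 30.0
```

Request:
send_rows:
  plan:
    - [255,0,0,0,0.04]
    - [255,0,0,0,0.04]
    - [255,0,0,0,0]

```text
time_s: 18.07
position: [0.5221, 0.0003, 0.0746]
tcp_rot: [[-0.978, 0.208, 0.003], [0.208, 0.978, 0.0], [-0.003, 0.001, -1.0]]
force: [6.5, 0.8, -2.1]
opening: 0.453
grasp_force: 30.0
```

```bash
python3 r.py
```

```text
t18.07 p [5.221e+02 3.000e-01 7.460e+01] psi 167.97 q6 -90.28 F [ 6.5  0.8 -2.1] M [ 0.04  -1.283  0.052] t6 0.236 open 0.453 g 30.0
```

Request:
send_rows:
  plan:
    - [255,0,0,0,0.04]
    - [255,0,0,0,0.04]
    - [255,0,0,0,0]

```text
time_s: 18.32
position: [0.522, 0.0003, 0.0747]
tcp_rot: [[-0.958, 0.287, 0.002], [0.287, 0.958, 0.0], [-0.002, 0.001, -1.0]]
force: [5.7, -0.1, -1.8]
opening: 0.45
grasp_force: 30.0
```

```bash
python3 r.py
```

```text
t18.32 p [5.22e+02 3.00e-01 7.47e+01] psi 163.35 q6 -85.68 F [ 5.7 -0.1 -1.8] M [ 0.005 -1.215 -0.11 ] t6 0.093 open 0.450 g 30.0
```

Request:
send_rows:
  plan:
    - [255,0,0,0,0.04]
    - [255,0,0,0,0.04]
    - [255,0,0,0,0]

```text
time_s: 18.57
position: [0.5218, 0.0003, 0.0746]
tcp_rot: [[-0.932, 0.363, 0.002], [0.363, 0.932, 0.0], [-0.002, 0.001, -1.0]]
force: [5.4, -0.8, -2.5]
opening: 0.451
grasp_force: 30.0
```

```bash
python3 r.py
```

```text
t18.57 p [5.218e+02 3.000e-01 7.460e+01] psi 158.73 q6 -81.07 F [ 5.4 -0.8 -2.5] M [-0.085 -1.176 -0.211] t6 -0.024 open 0.451 g 30.0
```

Request:
send_rows:
  plan:
    - [255,0,0,0,0.04]
    - [255,0,0,0,0.04]
    - [255,0,0,0,0]

```text
time_s: 18.82
position: [0.5222, 0.0002, 0.0747]
tcp_rot: [[-0.901, 0.434, 0.003], [0.434, 0.901, -0.0], [-0.003, 0.001, -1.0]]
force: [6.3, -0.3, -2.8]
opening: 0.45
grasp_force: 30.0
```

```bash
python3 r.py
```

```text
t18.82 p [5.222e+02 2.000e-01 7.470e+01] psi 154.28 q6 -76.57 F [ 6.3 -0.3 -2.8] M [-0.052 -1.236  0.209] t6 0.414 open 0.450 g 30.0
```

Click 1 is passed at about 157, so there is no slip and the clicks repeat.

Request:
send_rows:
  plan:
    - [255,0,0,0,0.05]
    - [255,0,0,0,0.05]
    - [255,0,0,0,0]

```text
time_s: 19.07
position: [0.522, 0.0001, 0.0747]
tcp_rot: [[-0.853, 0.523, 0.002], [0.523, 0.853, -0.0], [-0.002, 0.001, -1.0]]
force: [6.0, -0.6, -2.9]
opening: 0.451
grasp_force: 30.0
```

```bash
python3 r.py
```

```text
t19.07 p [5.22e+02 1.00e-01 7.47e+01] psi 148.49 q6 -70.79 F [ 6.  -0.6 -2.9] M [-0.107 -1.261  0.031] t6 0.312 open 0.451 g 30.0
```

Request:
send_rows:
  plan:
    - [255,0,0,0,0.05]
    - [255,0,0,0,0.05]
    - [255,0,0,0,0]

```text
time_s: 19.32
position: [0.5218, 0.0001, 0.0746]
tcp_rot: [[-0.796, 0.606, 0.002], [0.606, 0.796, -0.0], [-0.002, 0.001, -1.0]]
force: [5.1, -0.2, -2.1]
opening: 0.451
grasp_force: 30.0
```

```bash
python3 r.py
```

```text
t19.32 p [5.218e+02 1.000e-01 7.460e+01] psi 142.72 q6 -65.03 F [ 5.1 -0.2 -2.1] M [-0.15  -1.171 -0.052] t6 0.175 open 0.451 g 30.0
```

Request:
send_rows:
  plan:
    - [255,0,0,0,0.05]
    - [255,0,0,0,0.05]
    - [255,0,0,0,0]

```text
time_s: 19.57
position: [0.5217, 0.0001, 0.0746]
tcp_rot: [[-0.731, 0.683, 0.002], [0.683, 0.731, 0.0], [-0.001, 0.001, -1.0]]
force: [4.8, -0.1, -1.5]
opening: 0.454
grasp_force: 30.0
```

```bash
python3 r.py
```

```text
t19.57 p [5.217e+02 1.000e-01 7.460e+01] psi 136.94 q6 -59.28 F [ 4.8 -0.1 -1.5] M [-0.212 -1.154 -0.231] t6 0.013 open 0.454 g 30.0
```

Request:
send_rows:
  plan:
    - [255,0,0,0,0.05]
    - [255,0,0,0,0.05]
    - [255,0,0,0,0]

```text
time_s: 19.82
position: [0.522, -0.0, 0.0747]
tcp_rot: [[-0.661, 0.751, 0.002], [0.751, 0.661, -0.001], [-0.002, 0.001, -1.0]]
force: [6.4, -0.9, -2.1]
opening: 0.452
grasp_force: 30.0
```

```bash
python3 r.py
```

```text
t19.82 p [522.   -0.   74.7] psi 131.34 q6 -53.62 F [ 6.4 -0.9 -2.1] M [-0.148 -1.164  0.159] t6 0.421 open 0.452 g 30.0
```

Request:
send_rows:
  plan:
    - [255,0,0,0,0.05]
    - [255,0,0,0,0.05]
    - [255,0,0,0,0]

```text
time_s: 20.07
position: [0.5218, -0.0, 0.0747]
tcp_rot: [[-0.582, 0.813, 0.002], [0.813, 0.582, -0.0], [-0.002, 0.001, -1.0]]
force: [6.7, -0.9, -1.4]
opening: 0.452
grasp_force: 30.0
```

```bash
python3 r.py
```

```text
t20.07 p [521.8  -0.   74.7] psi 125.58 q6 -47.87 F [ 6.7 -0.9 -1.4] M [-0.26  -1.115  0.096] t6 0.315 open 0.452 g 30.0
```

Request:
send_rows:
  plan:
    - [255,0,0,0,0.05]
    - [255,0,0,0,0.05]
    - [255,0,0,0,0]

```text
time_s: 20.32
position: [0.5217, -0.0, 0.0746]
tcp_rot: [[-0.497, 0.868, 0.002], [0.868, 0.497, -0.0], [-0.001, 0.001, -1.0]]
force: [4.8, -2.1, -2.4]
opening: 0.449
grasp_force: 30.0
```

```bash
python3 r.py
```

```text
t20.32 p [521.7  -0.   74.6] psi 119.81 q6 -42.12 F [ 4.8 -2.1 -2.4] M [-0.262 -1.106 -0.089] t6 0.201 open 0.449 g 30.0
```

Request:
send_rows:
  plan:
    - [255,0,0,0,0.05]
    - [255,0,0,0,0.05]
    - [255,0,0,0,0]

```text
time_s: 20.57
position: [0.5216, -0.0, 0.0746]
tcp_rot: [[-0.407, 0.913, 0.002], [0.913, 0.407, -0.0], [-0.001, 0.001, -1.0]]
force: [4.2, -2.6, -1.4]
opening: 0.453
grasp_force: 30.0
```

```bash
python3 r.py
```

```text
t20.57 p [521.6  -0.   74.6] psi 114.04 q6 -36.36 F [ 4.2 -2.6 -1.4] M [-0.23  -1.134 -0.175] t6 0.071 open 0.453 g 30.0
```

Request:
send_rows:
  plan:
    - [255,0,0,0,0.05]
    - [255,0,0,0,0.05]
    - [255,0,0,0,0]

```text
time_s: 20.82
position: [0.5217, -0.0001, 0.0747]
tcp_rot: [[-0.316, 0.949, 0.002], [0.949, 0.316, -0.001], [-0.001, 0.001, -1.0]]
force: [5.4, -2.2, -1.8]
opening: 0.449
grasp_force: 30.0
```

```bash
python3 r.py
```

```text
t20.82 p [ 5.217e+02 -1.000e-01  7.470e+01] psi 108.41 q6 -30.69 F [ 5.4 -2.2 -1.8] M [-0.259 -1.086  0.089] t6 0.356 open 0.449 g 30.0
```

Request:
send_rows:
  plan:
    - [255,0,0,0,0.05]
    - [255,0,0,0,0.05]
    - [255,0,0,0,0]

```text
time_s: 21.07
position: [0.5216, -0.0001, 0.0746]
tcp_rot: [[-0.219, 0.976, 0.002], [0.976, 0.219, -0.001], [-0.001, 0.001, -1.0]]
force: [5.3, -1.3, -2.0]
opening: 0.453
grasp_force: 30.0
```

```bash
python3 r.py
```

```text
t21.07 p [ 5.216e+02 -1.000e-01  7.460e+01] psi 102.68 q6 -24.96 F [ 5.3 -1.3 -2. ] M [-0.334 -1.052  0.1  ] t6 0.352 open 0.453 g 30.0
```

Request:
send_rows:
  plan:
    - [255,0,0,0,0.05]
    - [255,0,0,0,0.05]
    - [255,0,0,0,0]

```text
time_s: 21.32
position: [0.5215, -0.0001, 0.0746]
tcp_rot: [[-0.121, 0.993, 0.001], [0.993, 0.121, -0.0], [-0.001, 0.001, -1.0]]
force: [5.0, -1.2, -1.7]
opening: 0.452
grasp_force: 30.0
```

```bash
python3 r.py
```

```text
t21.32 p [ 5.215e+02 -1.000e-01  7.460e+01] psi 96.92 q6 -19.21 F [ 5.  -1.2 -1.7] M [-0.364 -1.112  0.026] t6 0.252 open 0.452 g 30.0
```

Request:
send_rows:
  plan:
    - [255,0,0,0,0.05]
    - [255,0,0,0,0.05]
    - [255,0,0,0,0]

```text
time_s: 21.57
position: [0.5214, -0.0001, 0.0746]
tcp_rot: [[-0.021, 1.0, 0.001], [1.0, 0.021, -0.0], [-0.0, 0.001, -1.0]]
force: [5.7, -1.5, -1.0]
opening: 0.456
grasp_force: 30.0
```

```bash
python3 r.py
```

```text
t21.57 p [ 5.214e+02 -1.000e-01  7.460e+01] psi 91.22 q6 -13.52 F [ 5.7 -1.5 -1. ] M [-0.448 -1.04  -0.102] t6 0.221 open 0.456 g 30.0
```

Request:
send_rows:
  plan:
    - [255,0,0,0,0.05]
    - [255,0,0,0,0.05]
    - [255,0,0,0,0]

```text
time_s: 21.82
position: [0.5213, -0.0001, 0.0746]
tcp_rot: [[0.078, 0.997, 0.001], [0.997, -0.078, -0.0], [-0.0, 0.001, -1.0]]
force: [4.6, -2.3, -1.3]
opening: 0.451
grasp_force: 30.0
```

```bash
python3 r.py
```

```text
t21.82 p [ 5.213e+02 -1.000e-01  7.460e+01] psi 85.54 q6 -7.85 F [ 4.6 -2.3 -1.3] M [-0.44  -1.116 -0.149] t6 0.091 open 0.451 g 30.0
```

Request:
send_rows:
  plan:
    - [255,0,0,0,0.025]
    - [255,0,0,0,0]

```text
time_s: 21.98
position: [0.5212, -0.0001, 0.0746]
tcp_rot: [[0.101, 0.995, 0.001], [0.995, -0.101, -0.0], [-0.0, 0.001, -1.0]]
force: [4.3, -3.1, -2.0]
opening: 0.448
grasp_force: 30.0
```

```bash
python3 r.py
```

```text
t21.98 p [ 5.212e+02 -1.000e-01  7.460e+01] psi 84.21 q6 -6.52 F [ 4.3 -3.1 -2. ] M [-0.515 -1.162 -0.194] t6 -0.084 open 0.448 g 30.0
```

Request:
send_rows:
  plan:
    - [255,0,0,0,0.025]
    - [255,0,0,0,0]

```text
time_s: 22.15
position: [0.5213, -0.0002, 0.0746]
tcp_rot: [[0.125, 0.992, 0.001], [0.992, -0.125, -0.0], [-0.0, 0.001, -1.0]]
force: [5.3, -2.9, -1.7]
opening: 0.454
grasp_force: 30.0
```

```bash
python3 r.py
```

```text
t22.15 p [ 5.213e+02 -2.000e-01  7.460e+01] psi 82.81 q6 -5.12 F [ 5.3 -2.9 -1.7] M [-0.467 -1.052 -0.16 ] t6 -0.008 open 0.454 g 30.0
```

Request:
send_rows:
  plan:
    - [255,0,0,0,0.015]
    - [255,0,0,0,0]

```text
time_s: 22.32
position: [0.5213, -0.0001, 0.0746]
tcp_rot: [[0.139, 0.99, 0.001], [0.99, -0.139, -0.0], [-0.0, 0.001, -1.0]]
force: [5.0, -2.5, -1.5]
opening: 0.455
grasp_force: 30.0
```

```bash
python3 r.py
```

```text
t22.32 p [ 5.213e+02 -1.000e-01  7.460e+01] psi 82.00 q6 -4.29 F [ 5.  -2.5 -1.5] M [-0.467 -1.076 -0.067] t6 0.021 open 0.455 g 30.0
```

Request:
send_rows:
  plan:
    - [255,0,0,0,0.01]
    - [255,0,0,0,0]
    - [255,0,0,0,0]
    - [255,0,0,0,0]
    - [255,0,0,0,0]

```text
time_s: 22.73
position: [0.5213, -0.0002, 0.0746]
tcp_rot: [[0.148, 0.989, 0.001], [0.989, -0.148, -0.0], [-0.0, 0.001, -1.0]]
force: [5.0, -1.6, -1.4]
opening: 0.452
grasp_force: 30.0
```

```bash
python3 r.py
```

```text
t22.73 p [ 5.213e+02 -2.000e-01  7.460e+01] psi 81.47 q6 -3.76 F [ 5.  -1.6 -1.4] M [-0.449 -1.076  0.01 ] t6 0.015 open 0.452 g 30.0
```

Request:
send_rows:
  plan:
    - [0,0,0,0,0]
    - [0,0,0,0,0]
    - [0,0,0,0,0]
    - [0,0,0,0,0]
    - [0,0,0,0,0]
    - [0,0,0,0,0]
    - [0,0,0,-0.02,0]
    - [0,0,0,-0.03,0]
    - [0,0,0,-0.03,0]
    - [0,0,0,-0.03,0]
    - [0,0,0,0,0]
    - [0,0,0,0,0]

```text
time_s: 23.73
position: [0.5215, -0.0001, 0.1862]
tcp_rot: [[0.15, 0.989, 0.004], [0.989, -0.15, -0.001], [-0.0, 0.004, -1.0]]
force: [-0.5, -0.1, 0.2]
opening: 1.003
grasp_force: 0.0
```

```bash
python3 r.py
python3 - <<'E'
from h import *
p,d=capture("top");W=cloud(d,calibration("top"))
q=W[(W[...,2]>.0675)&(W[...,2]<.08)&(d>0)&(np.hypot(W[...,0]-.512,W[...,1]+.0985)<.022)]
print("top",len(q),q.min(0),q.max(0),np.median(q,0))
f=np.load("pics/w1.npz");W=np.load("pics/W1.npy")
q=W[(W[...,2]>.0675)&(W[...,2]<.08)&(np.hypot(W[...,0]-.512,W[...,1]+.0985)<.03)]
print("w1",len(q),q.min(0),q.max(0),np.median(q,0))
E
```

```text
t23.73 p [ 5.215e+02 -1.000e-01  1.862e+02] psi 81.36 q6 -3.66 F [-0.5 -0.1  0.2] M [-0.001 -0.014  0.012] t6 0.002 open 1.003 g 0.0Traceback (most recent call last):
  File "<stdin>", line 4, in <module>
    return umr_minimum(a, axis, None, out, keepdims, initial, where)
ValueError: zero-size array to reduction operation minimum which has no identity
```

Request:
send_rows:
  plan:
    - [255,-0.0249,0.0019,0,0]
    - [255,-0.0249,0.0019,0,0]
    - [255,-0.0249,0.0019,0,0]
    - [255,-0.0249,0.0019,0,0]
    - [255,0,0,0,0]
    - [255,0,0,0,0]
    - [255,0,0,0,0]
    - [255,0,0,0.03,0]
    - [255,0,0,0.03,0]
    - [255,0,0,0.02,0]
    - [255,0,0,0.01,0]
    - [255,0,0,0,0]
    - [255,0,0,0,0]

```text
time_s: 24.87
position: [0.5132, -0.0988, 0.0943]
tcp_rot: [[0.149, 0.989, -0.001], [0.989, -0.149, 0.001], [0.0, -0.001, -1.0]]
force: [0.4, -0.4, -1.2]
opening: 0.096
grasp_force: 0.0
```

```bash
python3 r.py
python3 - <<'E'
from h import *
p,_=capture("scene");cv2.imwrite("pics/s2.png",cv2.resize(p[200:380,80:300],None,fx=3,fy=3))
E
```

```text
t24.87 p [513.2 -98.8  94.3] psi 81.41 q6 -14.58 F [ 0.4 -0.4 -1.2] M [ 0.04  -0.088 -0.017] t6 -0.000 open 0.096 g 0.0
```

View pics/s2.png

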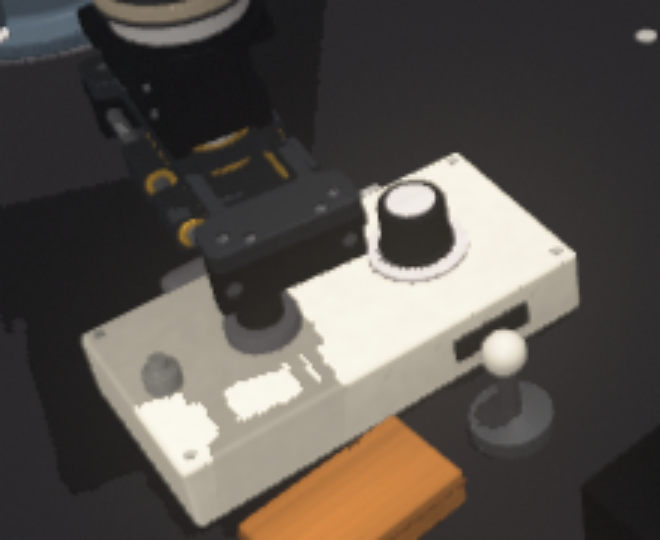

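The crop shows the closed fingers standing over the button at about (262,315), clear of the knob (412,225) and the holder (162,375). I'll press slowly.

Request:
send_rows:
  plan:
    - [255,0,0,0.002,0]
    - [255,0,0,0.002,0]
    - [255,0,0,0.002,0]
    - [255,0,0,0.002,0]
    - [255,0,0,0.001,0]
    - [255,0,0,0,0]

```text
time_s: 25.42
position: [0.5136, -0.0998, 0.0857]
tcp_rot: [[0.151, 0.989, 0.001], [0.989, -0.151, -0.0], [-0.0, 0.001, -1.0]]
force: [0.3, 1.1, 1.5]
opening: 0.004
grasp_force: 0.9
```

```bash
python3 r.py
```

```text
t25.42 p [513.6 -99.8  85.7] psi 81.34 q6 -14.59 F [0.3 1.1 1.5] M [ 0.018 -0.057 -0.006] t6 0.001 open 0.004 g 0.9
```

Request:
send_rows:
  plan:
    - [255,0,0,0.001,0]
    - [255,0,0,0.001,0]
    - [255,0,0,0,0]

```text
time_s: 25.67
position: [0.5136, -0.0998, 0.0836]
tcp_rot: [[0.15, 0.989, 0.001], [0.989, -0.15, -0.0], [-0.0, 0.001, -1.0]]
force: [-0.1, -0.7, 3.9]
opening: 0.006
grasp_force: 1.5
```

```bash
python3 r.py
```

```text
t25.67 p [513.6 -99.8  83.6] psi 81.34 q6 -14.58 F [-0.1 -0.7  3.9] M [ 0.04  -0.11   0.054] t6 -0.000 open 0.006 g 1.5
```

Contact at about TCP z 0.086. I'll keep going in 1 mm rows.

Request:
send_rows:
  plan:
    - [255,0,0,0.001,0]
    - [255,0,0,0.001,0]
    - [255,0,0,0,0]

```text
time_s: 25.92
position: [0.5136, -0.0998, 0.0816]
tcp_rot: [[0.15, 0.989, 0.001], [0.989, -0.15, -0.0], [-0.0, 0.001, -1.0]]
force: [-1.0, 0.2, 3.8]
opening: 0.002
grasp_force: 2.0
```

Request:
send_rows:
  plan:
    - [255,0,0,0.001,0]
    - [255,0,0,0,0]

```text
time_s: 26.08
position: [0.5136, -0.0998, 0.0806]
tcp_rot: [[0.15, 0.989, 0.001], [0.989, -0.15, -0.0], [-0.0, 0.001, -1.0]]
force: [-0.5, -0.1, 5.4]
opening: 0.004
grasp_force: 2.3
```

Request:
send_rows:
  plan:
    - [255,0,0,0.0005,0]
    - [255,0,0,0,0]

```text
time_s: 26.25
position: [0.5136, -0.0998, 0.0804]
tcp_rot: [[0.15, 0.989, 0.001], [0.989, -0.15, -0.0], [-0.0, 0.001, -1.0]]
force: [-0.5, 0.1, 7.2]
opening: 0.004
grasp_force: 3.1
```

Request:
send_rows:
  plan:
    - [255,0,0,0.0005,0]
    - [255,0,0,0,0]
    - [255,0,0,0,0]

```text
time_s: 26.5
position: [0.5136, -0.0998, 0.0803]
tcp_rot: [[0.15, 0.989, 0.001], [0.989, -0.15, -0.0], [-0.0, 0.001, -1.0]]
force: [0.0, -0.4, 9.1]
opening: 0.01
grasp_force: 4.9
```

Request:
send_rows:
  plan:
    - [255,0,0,-0.003,0]
    - [255,0,0,-0.004,0]
    - [255,0,0,-0.02,0]
    - [255,0,0,-0.03,0]
    - [255,0,0,-0.03,0]
    - [255,0,0,-0.03,0]
    - [255,0,0,0,0]
    - [255,0,0,0,0]

```text
time_s: 27.17
position: [0.5139, -0.0998, 0.1978]
tcp_rot: [[0.15, 0.989, 0.003], [0.989, -0.15, -0.001], [-0.001, 0.003, -1.0]]
force: [-1.1, 0.5, -0.8]
opening: 0.002
grasp_force: 0.0
```

```bash
python3 r.py
python3 - <<'E'
from h import *
p,_=capture("scene");cv2.imwrite("pics/s3.png",cv2.resize(p[200:420,80:300],None,fx=2.7,fy=2.7))
E
```

```text
t27.17 p [513.9 -99.8 197.8] psi 81.36 q6 -14.59 F [-1.1  0.5 -0.8] M [-0.009 -0.044 -0.   ] t6 0.002 open 0.002 g 0.0
```

View pics/s3.png

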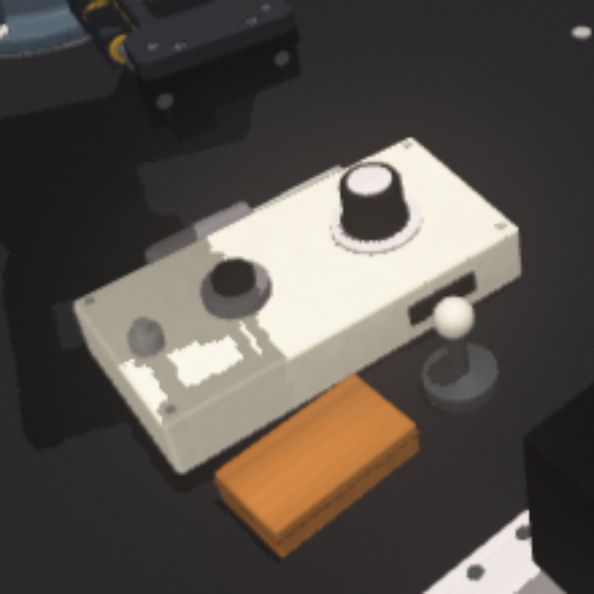

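The button is up again at (235,278), the gripper is clear of everything, and the bystanders are in place.

```bash
python3 -c "from rig import *; print(hand_in())"
```

```text
the job is handed in; nothing more can be done
None
```

I turned the knob back to its end stop (peak about 0.33 N m on it), then forward four clicks, pressed the button fully down and released it. The job was handed in at about 27 s; the hand-in returned no verdict, but the last picture showed the button up, the arm clear, and the holder, ball and case in place.

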